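# Unlock the belt sander's tension arm

### The arm

A 6-joint arm with a two-finger parallel gripper is mounted at the origin on the work surface. World frame = base frame: x ahead of the robot, y to its left, z up, the work surface at z = 0. Lengths are in m, angles in rad, forces in N, time in s.
With the tool pointing down it reaches from about 0.275 to 0.825 m from the base axis. Payload 5.2 kg.
Tool frame: the origin (TCP) lies at the very end of the fingers, on their centre line; the grasp point (between the pads) lies 19 mm behind it; z points along the fingers, x is the direction in which the jaws open and shut, and the axes are right-handed (so a half turn about z gives the same grasp; the last joint's range is limited). The gripper opens to 93 mm and grips with 3 to 60 N. Pads are 15 mm wide; open, the fingers measure 128 mm over their backs; the gripper's body (75 mm by 188 mm) begins 65 mm behind the grasp point.
Start: joints at [-1.479, 0.259, 1.535, -0, 1.348, -0.203], TCP at [0.16, -0.526, 0.219] pointing down, gripper open.
Joint ranges: [-3.14, 3.14], [-0.91, 2.08], [0.19, 2.58], [-1.22, 4.36], [0.22, 2.71], [-3.12, 3.12]. Speed limits (rad/s): [2.57, 2.57, 3.14, 3.14, 3.14, 3.14].

### API

Orientations are given as a rotation vector (axis times angle).
In Python, from cell import get_obs, eyes, ticket, spotter gives the robot as it stands. The module is installed in compiled form; this text tells all that it offers.
- The arm moves only by the tool servo_tool, never from a script. Its argument "targets" is a list of rows, each an object with "travel": the shift along the tool's x, y, z in cm, a list of three; "turn": the turn, a rotation vector about the tool's x, y, z in degrees, a list of three; "grip": the closure, from 0 (fully open) to 1 (shut). In form: [{"travel": [tx, ty, tz], "turn": [ax, ay, az], "grip": grip}, ...]. A call has 1 to 20 rows; each row shifts and turns the pose as measured when the row begins, along the tool's axes as they then stand; what a row does not reach is not made up. A row lasts 1/12 s, in which the tool goes at most 41.7 mm and 7.16 degrees, less where a joint would pass 70% of its speed; a pose out of reach is approached as far as the arm can. A call with a gripper value outside its range is refused whole. The fingers move at their own pace and stop on an object; "grip_force" is the grip in N (left out, the last holds). Time passes only in rows, so rows that do not move let the fingers close. It gives the time, the measured TCP pose, the force and the opening at its end, in the units of the state.
- get_obs(): the state, without advancing time (a new reading comes with each control period).
- eyes.capture(name): name is "scene" or "top" or "wrist"; returns (picture, depth): 420x560x3 uint8, red, green, blue; 420x560 float32, m along the optical axis (not along the pixel's ray), 0 where there is no reading.
- eyes.camera_info(name): a dict with "K" (3x3 intrinsics, pixels), "position" and "orientation" of the camera in the world. Camera axes: x right, y up, looking along -z (the intrinsics and any distortion apply to the point x, -y, -z); pixel columns grow to the right and rows downward; lengths in m; the calibration is good to about 2 mm. A picture is of the moment at which its call begins: read the wrist's pose just before it. camera_info takes no time and is no camera call; for the wrist camera it gives the pose at the moment of the call.
- ticket.sign_off(): hands the job in, once; it reports no verdict.
Trained networks look in the newest picture that a camera, given by its name, has taken for a name from the list of things; names that differ only in an ending like _2 or _b are one class to them, and where a whole thing is asked for, a point or a joint stands for the part that bears it (a point fixed in the world has none). Each returns a list of dicts, best first, with "conf" (0 to 1); they miss things now and then, are a little off and sometimes report something else, mostly with a low value. They report only what shows in the picture. A call takes as long as a camera call. They do not tell look-alikes from the thing itself.
- spotter.spot_in(name, camera): "rect" ([left, top, width, height] in pixels, round what is visible of it).
The state is a dict: "t": time; "joint_pos": joint angles; "qd": joint speeds; "tau": joint torques, N m; "tcp_pos": TCP position; "ee_rot": TCP orientation; "contact_force": force on the tool from outside, world axes, zero at the start; "torque": the same for the moment, N m; "finger_gap": opening from 0.0 (shut) to 1.0 (fully open).
Only numpy, scipy, OpenCV 4.12 (cv2) and the standard library are available. Lean on these libraries where they do the work, as an engineer would, in place of code of your own. Each camera call takes 0.05 s, during which the arm holds its last target.

### The job

Free the belt sander's tension arm so that a new belt can be fitted: turn the red-handled locking pin clockwise, feeling with light pulls (never a hard one) for the angle at which it lets go, draw it straight up out of its bore, and park it upright in the side notch of the yellow bracket, seated down behind the bracket's two low lips. Then, with the pin parked and let go, swing the tension arm by its roller all the way round to its stop. Leave the jar, the blade blank and the wooden handle blocks where they are.

Things in the scene. Friction and masses are not known exactly. Their poses are not given: they have to be found in the camera images.
- grinder_head: Green cast head of a horizontal belt sander, fixed, top 60 mm above the bench, its x from -50 to 210 mm, 120 mm wide. Origin on the bench below the centre of the pin bore; x points to the arm pivot (70 mm off) and the black drive wheel (centre 165 mm, radius 45 mm, top 113 mm up). The grey 12 mm tension arm lies on it, upper face 73 mm above the bench.
- bore (a point): Centre of the upright pin bore, on the arm's upper face, 73 mm above the bench. Round, 34 mm wide through arm and head. Below, out of sight in the head, is a keeper plate with a straight slot 34 x 11 mm centred on the bore, 36 to 50 mm above the bench. The slot's direction is unknown and differs each time; this frame (that of grinder_head) does not show it.
- pin_grip (a point): Centre of the red handle bar (64 x 14 x 14 mm, long along this frame's x) of the loose steel locking pin, 0.2 to 0.33 kg, z up along the pin; 106 mm above the bench at the start. Below it: stem 14 mm thick; collar 44 mm wide, underside 33 mm below this point, resting on the arm; barrel 32 mm wide, underside 53 mm below; neck 8 mm; hammer head 73 to 80 mm below.
- pin_foot (a point): Centre of the pin's hammer head, 30 x 8 x 7 mm, long along this frame's x like the handle. It sits 3 mm under the keeper, which holds the pin down unless the head lines up with the hidden slot. That is 20 to 86 degrees clockwise (from above) of the start, good to about 6 degrees, with no click or stop: only a light pull tells. Hold that angle for the first 25 mm; clear of all after 50 mm.
- notch (a point): Centre of the parking notch, on the upper face of the fixed yellow bracket's 8 mm plate, 70 mm above the bench. A slot 12 mm wide, closed 6 mm to this frame's +x, open to -x (mouth 32 mm off); y across, z up. Plate 60 mm wide; below it the nearest part is the post, 29 mm to +x. Parked, the barrel's underside rests on the plate and the handle centre is 53 mm above this point.
- notch_mouth (a point): Mouth of the notch, 32 mm to -x of the point notch, same axes and height. On both sides of the slot stand lips 3 mm high, 10 to 14 mm to +x of this point. The pin's 20 mm long neck slides in along +x, hammer head below the plate, barrel's underside 3 to 12 mm above the plate; past the lips it is lowered onto the plate.
- roller (a point): Centre of the upright aluminium tension roller, 40 mm wide and 45 mm high (73 to 118 mm above the bench), fixed on the free end of the tension arm, 160 mm from the pivot. It does not spin on the arm, whose end is 50 mm wide there.
- pivot_axis (a point): Axis of the tension arm's upright pivot, at the height of the arm's upper face. The boss on it is 40 mm wide, its top 91 mm above the bench.
- tension_arm (a joint): Angle of the tension arm: 0 at the start, with the arm pointing from the pivot over the bore (the head's -x); grows clockwise seen from above, which carries the roller towards the head's +y; stop at 0.6 rad. About 2 N at the roller moves it and it stays where it is left. The pin blocks it.
- compound_jar_mid (a point): Bystander: amber glass jar of polishing compound, 56 mm wide, 70 mm high; this point is half-way up its axis.
- blade_blank: Bystander: steel knife blank lying flat, about 230 x 30 x 5 mm along its x; origin near its middle, on the underside.
- scale_block: Bystander: pair of wooden knife-handle blocks, 110 x 40 x 24 mm along its x; origin at the centre of the underside.
- keeper_lift (a joint): Lift in m of the hidden keeper plate, which is sprung downwards: 0 at rest, 6 N lift it by 1 mm. Pulled while held, the pin rises 3 mm freely and then lifts the keeper. More than 4 mm of lift (24 N) is a hard pull and spoils the keeper. A pin that rises 8 mm under less than 10 N is free.
There are look-alikes about, which are no part of the job. What is shaped like the part that bears pin_grip but green or turquoise is not meant.

How it is judged:
By the outcome, as a careful person would: the job done as asked, in the order asked, and still so for the second after the job is handed in, with the robot touching nothing.
It also fails if it takes over 69 s, if anything falls off the work surface, if the arm or the gripper's body presses on something with over 40 N, if the wrist force passes 120 N, or if a joint passes its speed limit or range.

## Working session

There is one attempt and no reset: what is moved stays moved. The work goes in short steps, Python scripts to look and compute and a tool call to move; the robot and the scene stay as the last step left them, time stands still between calls to the robot, and variables do not carry over. Pictures are saved under pics/ and viewed, and the job is handed in when it is done.

Besides the shell and the picture viewer there is one more tool, called after "Request:" in YAML: its name, and indented under it one key for each argument. servo_tool: Moves the arm, as the interface text tells. Its arguments: {"type":"object","properties":{"targets":{"type":"array","items":{"type":"object","properties":{"travel":{"type":"array","items":{"type":"number"}},"turn":{"type":"array","items":{"type":"number"}},"grip":{"type":"number"}}}},"grip_force":{"type":"number"}},"required":["targets"]}

```bash
mkdir -p pics; cat > h.py <<'E'
import numpy as np, cv2, json
from cell import get_obs, eyes, ticket, spotter
from scipy.spatial.transform import Rotation as R
np.set_printoptions(precision=4,suppress=True)
def rot(o):
    o=np.array(o,float)
    if o.shape==(3,3): return o
    if o.shape==(3,): return R.from_rotvec(o).as_matrix()
    return R.from_quat(o).as_matrix()
def cap(n,fn=None):
    info=eyes.camera_info(n); p,d=eyes.capture(n)
    if fn: cv2.imwrite('pics/'+fn,cv2.cvtColor(p,cv2.COLOR_RGB2BGR))
    np.savez('/tmp/'+n+'.npz',p=p,d=d,K=info['K'],pos=info['position'],ori=rot(info['orientation']))
    return p,d,info
def load(n):
    z=np.load('/tmp/'+n+'.npz'); return z
def cloud(z):
    d=z['d'];K=z['K'];v,u=np.mgrid[:d.shape[0],:d.shape[1]]
    X=(u-K[0,2])/K[0,0]*d;Y=(v-K[1,2])/K[1,1]*d
    c=np.stack([X,-Y,-d],-1)
    w=c@z['ori'].T+z['pos']; w[d==0]=np.nan
    return w
E
python3 - <<'E'
from h import *
print(get_obs())
for n in ['scene','top','wrist']:
    p,d,i=cap(n,n+'0.png'); print(n,i)
    if n!='wrist':
        for t in ['grinder_head','pin_grip','notch','roller','compound_jar_mid','blade_blank','scale_block','tension_arm']:
            try: print(t,[(x['rect'],round(x['conf'],2)) for x in spotter.spot_in(t,n)][:3])
            except Exception as e: print(t,e)
E
```

```text
{'t': 0.0, 'joint_pos': array([-1.4788,  0.2593,  1.5361,  0.    ,  1.348 , -0.2028]), 'qd': array([-0.0012,  0.    ,  0.0023,  0.0001, -0.0009, -0.0019]), 'tau': array([ -0.0005, -43.7312, -28.3999,   0.0716,   0.0414,  -0.0001]), 'tcp_pos': array([ 0.1598, -0.5257,  0.2178]), 'ee_rot': array([-2.5225,  1.8703,  0.0018]), 'contact_force': array([-0.0846, -0.459 , -0.5186]), 'torque': array([-0.0222, -0.0127, -0.0458]), 'finger_gap': 0.9992797439254478}
scene {'K': array([[463.4329,   0.    , 277.8426],
       [  0.    , 463.4329, 210.8922],
       [  0.    ,   0.    ,   1.    ]]), 'position': array([ 1.124 , -0.5168,  0.6265]), 'orientation': array([0.9105, 0.3974, 0.7946])}
grinder_head [([265.0, 167.7, 134.8, 157.3], 0.66)]
pin_grip [([396.4, 203.0, 24.2, 41.1], 0.97), ([295.5, 188.6, 19.4, 23.5], 0.87), ([179.2, 191.2, 21.1, 39.9], 0.87)]
notch [([217.1, 218.9, 42.2, 62.7], 0.74)]
roller [([272.1, 165.3, 64.0, 79.1], 0.85)]
compound_jar_mid [([377.5, 179.0, 26.0, 33.0], 0.84)]
blade_blank [([238.2, 168.7, 75.0, 31.7], 0.59)]
scale_block [([139.3, 274.5, 55.5, 46.5], 0.71), ([270.
[... 326 characters left out ...]
 120.3, 84.9, 138.4], 0.85)]
pin_grip [([251.1, 194.7, 19.7, 23.7], 0.82), ([191.3, 130.1, 19.4, 30.8], 0.79), ([320.9, 275.4, 27.0, 20.8], 0.53)]
notch [([309.4, 198.3, 35.8, 51.3], 0.91)]
roller [([237.7, 169.0, 44.4, 90.1], 0.86)]
compound_jar_mid [([151.3, 181.1, 24.7, 26.7], 0.69)]
blade_blank [([175.7, 278.6, 93.4, 24.8], 0.62)]
scale_block [([376.3, 204.4, 25.3, 43.0], 0.96)]
tension_arm [([237.7, 171.0, 45.8, 89.9], 0.93), ([307.3, 200.5, 39.5, 47.7], 0.69)]
wrist {'K': array([[343.5394,   0.    , 279.8848],
       [  0.    , 343.5394, 214.3291],
       [  0.    ,   0.    ,   1.    ]]), 'position': array([ 0.2353, -0.5046,  0.3844]), 'orientation': array([-0.2435,  0.1801, -1.2666])}
```

```bash
python3 - <<'E'
from h import *
z=load('top');p=z['p']
c=p[100:320,130:430]
cv2.imwrite('pics/topc.png',cv2.resize(cv2.cvtColor(c,cv2.COLOR_RGB2BGR),(780,572),interpolation=cv2.INTER_CUBIC))
z=load('scene');p=z['p']
c=p[130:340,130:430]
cv2.imwrite('pics/scenec.png',cv2.resize(cv2.cvtColor(c,cv2.COLOR_RGB2BGR),(780,546),interpolation=cv2.INTER_CUBIC))
E
```

```text
(no output)
```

View pics/topc.png

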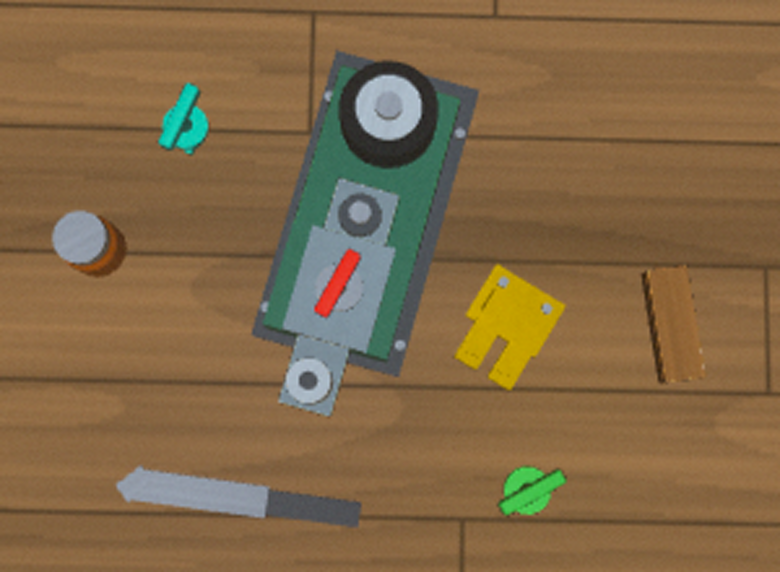

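View pics/scenec.png

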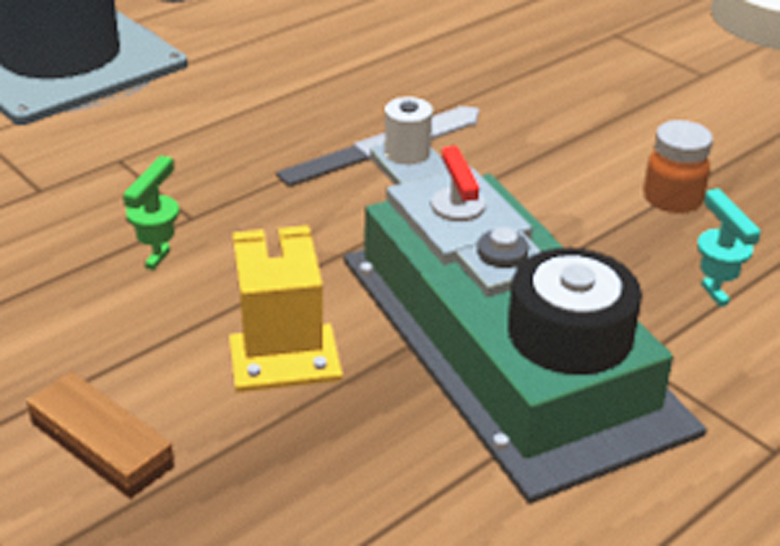

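```bash
cat > m.py <<'E'
from h import *
def blob(z,mask,zlo,zhi):
    w=cloud(z); m=mask&(w[...,2]>zlo)&(w[...,2]<zhi)
    return w[m]
def red(p):
    p=p.astype(int); return (p[...,0]>150)&(p[...,1]<80)&(p[...,2]<80)
def yel(p):
    p=p.astype(int); return (p[...,0]>140)&(p[...,1]>100)&(p[...,2]<60)
def rect(P):
    r=cv2.minAreaRect((P[:,:2]*1000).astype(np.float32)); return r
E
python3 - <<'E'
from m import *
for n in ['top','scene']:
    z=load(n);p=z['p'];w=cloud(z)
    P=w[red(p)];P=P[~np.isnan(P[:,0])];print(n,'red',len(P),np.median(P,0),P[:,2].min(),P[:,2].max());
    Q=P[P[:,2]>np.percentile(P[:,2],90)-.006];print(rect(Q),Q.mean(0))
    P=w[yel(p)];P=P[~np.isnan(P[:,0])];Q=P[(P[:,2]>.06)&(P[:,2]<.085)];print('yel',len(Q),np.median(Q[:,2]),rect(Q),cv2.boxPoints(rect(Q)))
    for t,(lo,hi) in {'roller':(.112,.125),'wheel':(.105,.118)}.items():
        m=(w[...,2]>lo)&(w[...,2]<hi)&(w[...,0]>.3)&~red(p)
        k,l,s,c=cv2.connectedComponentsWithStats(m.astype(np.uint8))
        for i in range(1,k):
            if s[i,4]>40: Q=w[l==i];print(t,c[i],s[i,4],rect(Q),np.median(Q[:,2]))
z=load('top');w=cloud(z)
for u,v in [(130+360/2.6,100+213/2.6),(130+307/2.6,100+380/2.6),(130+320/2.6,100+240/2.6),(130+388/2.6,100+103/2.6)]:
    print(u,v,w[int(v),int(u)])
E
```

```text
top red 162 [0.5589 0.0664 0.1131] 0.044425378446298236 0.11768563931672194
((559.4616088867188, 65.79729461669922), (13.436058044433594, 62.84937286376953), 62.465240478515625) [0.559  0.0658 0.1133]
yel 729 0.07046356869736059 ((517.6241455078125, -86.22947692871094), (59.852264404296875, 76.87791442871094), 59.4410400390625) [[ 469.3089  -92.4557]
 [ 535.509  -131.5424]
 [ 565.9393  -80.0032]
 [ 499.7393  -40.9166]]
roller [279.6409 141.6091] 596 ((714.302734375, 24.958574295043945), (83.5339584350586, 79.41461181640625), 79.91934967041016) 0.11368502005127024
roller [248.1405 245.9711] 242 ((472.62939453125, 87.72206115722656), (36.22958755493164, 38.067054748535156), 1.5685664415359497) 0.11869142763165341
wheel [278.9749 141.8939] 1037 ((718.9423217773438, 23.95138931274414), (88.00493621826172, 89.09467315673828), 77.20652770996094) 0.11223343768684624
scene red 153 [0.548  0.0663 0.1104] -0.45816328116531235 0.13822552549885353
((-159.07012939453125, 149.72366333007812), (29.108964920043945, 1514.552001953125), 82.87321472167969) [0.5497 0.0584 0.1134]
yel 193 0.0667887227782
[... 327 characters left out ...]
 0.11930618822576955
roller [351.4045 239.1115] 942 ((720.5670166015625, 19.080219268798828), (85.49760437011719, 86.49706268310547), 43.23752212524414) 0.11380328913135496
wheel [286.2083 177.8229] 96 ((484.46484375, 75.8851547241211), (37.67671203613281, 17.514854431152344), 49.77719497680664) 0.11149329924936474
wheel [350.9877 241.7259] 1215 ((721.2272338867188, 19.350341796875), (88.966796875, 88.65577697753906), 4.53948974609375) 0.11282318639539846
268.46153846153845 181.9230769230769 [0.6284 0.048  0.0894]
248.07692307692307 246.15384615384616 [0.4723 0.0884 0.1223]
253.07692307692307 192.30769230769232 [0.6037 0.0836 0.0757]
279.2307692307692 139.6153846153846 [0.7208 0.0242 0.1223]
```

```bash
cat > go.py <<'E'
from h import *
def yaw_tool(y): # tool down, tool x at world yaw y (deg)
    a=np.radians(y); x=np.array([np.cos(a),np.sin(a),0]); z=np.array([0,0,-1.]); return np.stack([x,np.cross(z,x),z],1)
def delta(pos,yaw):
    o=get_obs(); T=R.from_rotvec(o['ee_rot']).as_matrix()
    d=T.T@(np.array(pos)-o['tcp_pos'])*100
    r=np.degrees(R.from_matrix(T.T@yaw_tool(yaw)).as_rotvec())
    return d,r,np.degrees(np.arctan2(T[1,0],T[0,0]))
E
python3 - <<'E'
from go import *
for y in (62.5,-117.5,30): print(delta([.5596,.0655,.25],y))
E
```

```text
(array([-45.0103, -55.4455,  -3.1333]), array([  -0.0025,   -0.0002, -135.6109]), np.float64(-73.11093107082523))
(array([-45.0103, -55.4455,  -3.1333]), array([-0.0002,  0.002 , 44.3891]), np.float64(-73.11093107082523))
(array([-45.0103, -55.4455,  -3.1333]), array([  -0.0022,    0.0004, -103.1109]), np.float64(-73.11093107082523))
```

Request:
servo_tool:
  targets:
    - {"travel": [-2.5,-3.08,-0.17],"turn": [0,0,0],"grip": 0}
    - {"travel": [-2.5,-3.08,-0.17],"turn": [0,0,0],"grip": 0}
    - {"travel": [-2.5,-3.08,-0.17],"turn": [0,0,0],"grip": 0}
    - {"travel": [-2.5,-3.08,-0.17],"turn": [0,0,0],"grip": 0}
    - {"travel": [-2.5,-3.08,-0.17],"turn": [0,0,0],"grip": 0}
    - {"travel": [-2.5,-3.08,-0.17],"turn": [0,0,0],"grip": 0}
    - {"travel": [-2.5,-3.08,-0.17],"turn": [0,0,0],"grip": 0}
    - {"travel": [-2.5,-3.08,-0.17],"turn": [0,0,0],"grip": 0}
    - {"travel": [-2.5,-3.08,-0.17],"turn": [0,0,0],"grip": 0}
    - {"travel": [-2.5,-3.08,-0.17],"turn": [0,0,0],"grip": 0}
    - {"travel": [-2.5,-3.08,-0.17],"turn": [0,0,0],"grip": 0}
    - {"travel": [-2.5,-3.08,-0.17],"turn": [0,0,0],"grip": 0}
    - {"travel": [-2.5,-3.08,-0.17],"turn": [0,0,0],"grip": 0}
    - {"travel": [-2.5,-3.08,-0.17],"turn": [0,0,0],"grip": 0}
    - {"travel": [-2.5,-3.08,-0.17],"turn": [0,0,0],"grip": 0}

```text
t: 2.2
tcp_pos: [0.5037, -0.0202, 0.2448]
ee_rot: [2.507, -1.889, 0.013]
contact_force: [0.5, -0.6, 0.1]
finger_gap: 1.0
```

Request:
servo_tool:
  targets:
    - {"travel": [0,0,0],"turn": [0,0,-7.1],"grip": 0}
    - {"travel": [0,0,0],"turn": [0,0,-7.1],"grip": 0}
    - {"travel": [0,0,0],"turn": [0,0,-7.1],"grip": 0}
    - {"travel": [0,0,0],"turn": [0,0,-7.1],"grip": 0}
    - {"travel": [0,0,0],"turn": [0,0,-7.1],"grip": 0}
    - {"travel": [0,0,0],"turn": [0,0,-7.1],"grip": 0}
    - {"travel": [0,0,0],"turn": [0,0,-7.1],"grip": 0}
    - {"travel": [0,0,0],"turn": [0,0,-7.1],"grip": 0}
    - {"travel": [0,0,0],"turn": [0,0,-7.1],"grip": 0}
    - {"travel": [0,0,0],"turn": [0,0,-7.1],"grip": 0}
    - {"travel": [0,0,0],"turn": [0,0,-7.1],"grip": 0}
    - {"travel": [0,0,0],"turn": [0,0,-7.1],"grip": 0}
    - {"travel": [0,0,0],"turn": [0,0,-7.1],"grip": 0}
    - {"travel": [0,0,0],"turn": [0,0,-7.1],"grip": 0}
    - {"travel": [0,0,0],"turn": [0,0,-7.1],"grip": 0}
    - {"travel": [0,0,0],"turn": [0,0,-7.1],"grip": 0}
    - {"travel": [0,0,0],"turn": [0,0,-7.1],"grip": 0}
    - {"travel": [0,0,0],"turn": [0,0,-7.1],"grip": 0}
    - {"travel": [0,0,0],"turn": [0,0,-7.1],"grip": 0}

```text
t: 3.78
tcp_pos: [0.5083, -0.0082, 0.2454]
ee_rot: [2.681, 1.622, 0.009]
contact_force: [-0.4, -0.9, -0.5]
finger_gap: 0.999
```

```bash
python3 - <<'E'
from go import *
print(delta([.5596,.0655,.25],62.5)); o=get_obs(); print(o['t'],o['tcp_pos'],o['joint_pos'],o['contact_force'])
p,d,i=cap('wrist','w1.png'); print(i['position'],i['orientation'])
E
```

```text
(array([ 8.9098,  1.1289, -0.4381]), array([ 0.5822, -0.0378, -0.1452]), np.float64(62.354986649379036))
3.7833 [ 0.5083 -0.0082  0.2454] [-0.2345  0.1595  1.5951 -0.0019  1.377  -1.3224] [-0.42   -0.885  -0.5132]
[0.4388 0.0277 0.4103] [-0.2642 -0.1612  1.0803]
```

View pics/w1.png

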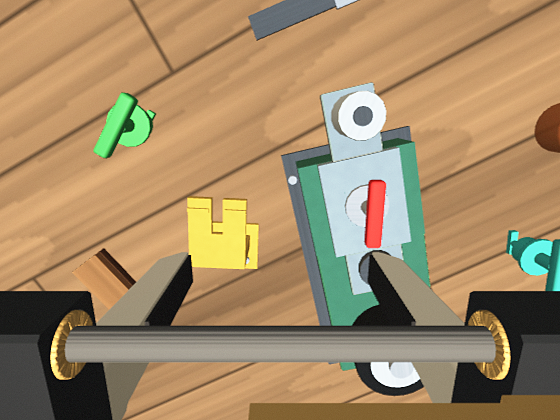

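The wrist view shows the red handle at (375,213), the roller at (360,116) and the yellow bracket at (218,233), with its notch open upward in the picture. The look-alikes are the green pin at (125,125) and the turquoise pin at (530,250). I choose the red one.

```bash
python3 - <<'E'
from m import *
z=load('wrist');p=z['p'];w=cloud(z)
P=w[red(p)];P=P[~np.isnan(P[:,0])];print(len(P))
Q=P[(P[:,2]>.109)&(P[:,2]<.117)&(P[:,0]>.4)];r=rect(Q);print('pin',r,Q[:,2].mean(),len(Q)); print(cv2.boxPoints(r))
c=Q[:,:2]-Q[:,:2].mean(0);u,s,v=np.linalg.svd(c,full_matrices=False);print('pca',Q.mean(0),np.degrees(np.arctan2(v[0,1],v[0,0])))
P=w[yel(p)];P=P[~np.isnan(P[:,0])]
Q=P[(P[:,2]>.062)&(P[:,2]<.08)];r=rect(Q);print('yel',r,np.median(Q[:,2]));print(cv2.boxPoints(r))
# plate raster in bracket frame
L=P[(P[:,2]>.0718)&(P[:,2]<.08)];print('lips',len(L),rect(L))
m=(w[...,2]>.114)&(w[...,2]<.123)&(w[...,0]>.3)&~red(p)
k,l,s,cc=cv2.connectedComponentsWithStats(m.astype(np.uint8))
for i in range(1,k):
    if s[i,4]>40: Q=w[l==i];print('rol',cc[i],s[i,4],rect(Q),np.median(Q[:,2]))
# arm plate edges at z .073
m=(abs(w[...,2]-.074)<.004)&~yel(p)&(w[...,1]>0)
Q=w[m];print('arm',rect(Q),len(Q))
c=p[60:300,160:440]
cv2.imwrite('pics/w1c.png',cv2.resize(cv2.cvtColor(c,cv2.COLOR_RGB2BGR),(700,600),interpolation=cv2.INTER_CUBIC))
# table check
print('table',np.nanmedian(w[20:60,180:240,2]))
E
```

```text
312
pin ((559.5662231445312, 62.78842544555664), (13.984116554260254, 61.4611701965332), 62.58127975463867) 0.11151902540088299 286
[[529.068   70.7329]
 [583.6249  42.4307]
 [590.0645  54.8439]
 [535.5076  83.1461]]
pca [0.5574 0.0628 0.1115] -27.096141650271818
yel ((515.5717163085938, -86.08590698242188), (59.462188720703125, 70.52327728271484), 61.399322509765625) 0.06665539286632238
[[ 470.3805  -95.3093]
 [ 532.2983 -129.069 ]
 [ 560.7629  -76.8625]
 [ 498.8452  -43.1029]]
lips 1 ((483.42669677734375, -93.0573501586914), (0.0, 0.0), 0.0)
rol [361.0053 115.2168] 1877 ((473.5220031738281, 85.13525390625), (38.74072265625, 39.07489013671875), 20.939205169677734) 0.11786053493019705
rol [400.3754 369.4769] 325 ((725.0531616210938, 17.725749969482422), (23.7091064453125, 26.149131774902344), 60.54224395751953) 0.11989392302947754
arm ((590.4039306640625, 132.45152282714844), (233.52618408203125, 248.3194122314453), 73.74280548095703) 8516
table -0.0003953311592799491
```

View pics/w1c.png

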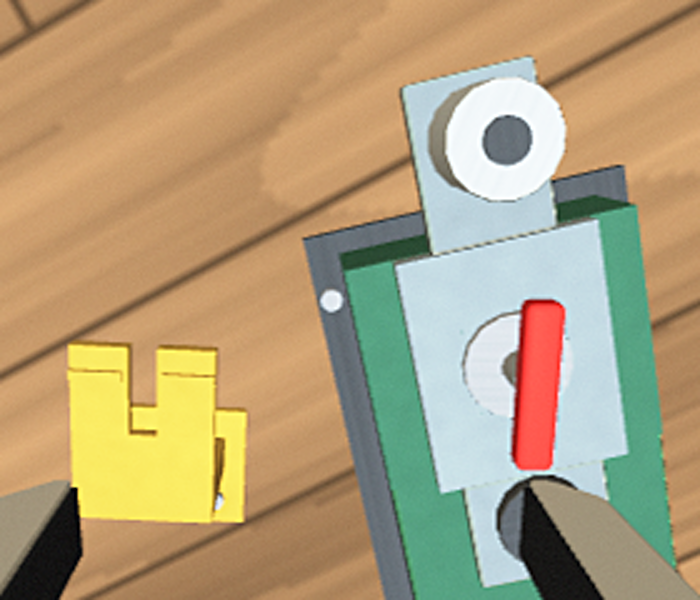

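```bash
python3 - <<'E'
from go import *
print(delta([.5595,.064,.16],62.8))
E
```

```text
(array([8.7621, 1.1664, 8.5582]), array([ 0.5788, -0.027 , -0.0095]), np.float64(62.79061174494522))
```

Request:
servo_tool:
  targets:
    - {"travel": [2.95,0.4,0],"turn": [0.6,0,0],"grip": 0.4}
    - {"travel": [2.95,0.4,0.5],"turn": [0,0,0],"grip": 0.4}
    - {"travel": [2.95,0.4,2],"turn": [0,0,0],"grip": 0.4}
    - {"travel": [0,0,3],"turn": [0,0,0],"grip": 0.4}
    - {"travel": [0,0,3],"turn": [0,0,0],"grip": 0.4}
    - {"travel": [0,0,0],"turn": [0,0,0],"grip": 0.4}

```text
t: 4.33
tcp_pos: [0.5647, 0.0673, 0.1609]
ee_rot: [2.693, 1.609, 0.011]
contact_force: [-1.4, 0.9, -1.8]
finger_gap: 0.626
```

```bash
cat > pin.py <<'E'
from m import *
from go import delta
def pin(fn):
    o=get_obs(); print(o['t'],o['tcp_pos'],'F',o['contact_force'],'T',o['torque'],o['finger_gap'])
    p,d,i=cap('wrist',fn); z=load('wrist');w=cloud(z)
    P=w[red(p)];P=P[~np.isnan(P[:,0])]
    h=np.percentile(P[:,2],80); Q=P[abs(P[:,2]-h)<.004];r=rect(Q);print('pin',r,h,len(Q),len(P)); print(cv2.boxPoints(r))
    c=Q[:,:2]-Q[:,:2].mean(0);u,s,v=np.linalg.svd(c,full_matrices=False);print('pca',Q.mean(0),np.degrees(np.arctan2(v[0,1],v[0,0])))
E
python3 - <<'E'
from pin import *
pin('w2.png')
print(delta([.5595,.064,.16],62.8))
E
```

```text
4.3333 [0.5647 0.0673 0.1609] F [-1.4315  0.8561 -1.7936] T [ 0.0252 -0.0973 -0.0079] 0.6262469865145742
pin ((560.3336181640625, 63.14668655395508), (13.222641944885254, 62.691139221191406), 62.64860916137695) 0.11226242211665005 382 477
[[529.4548  71.6761]
 [585.1374  42.8729]
 [591.2125  54.6173]
 [535.5298  83.4205]]
pca [0.5585 0.066  0.1115] -26.496612701513943
(array([-0.57  , -0.4203,  0.3621]), array([ 0.614 , -0.2734, -1.0788]), np.float64(61.72265334589055))
```

View pics/w2.png

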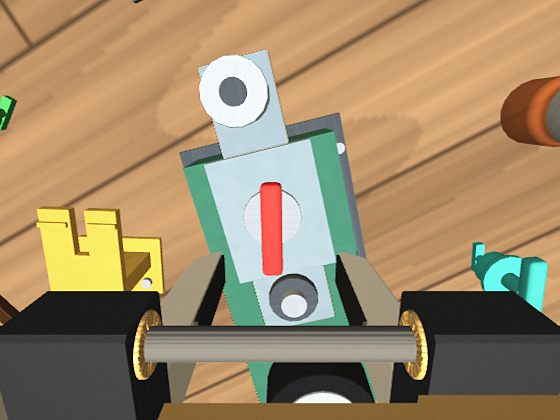

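Request:
servo_tool:
  targets:
    - {"travel": [-0.6,-0.4,0],"turn": [0.6,-0.2,-1.0],"grip": 0.5}
    - {"travel": [0,0,0],"turn": [0,0,0],"grip": 0.5}
    - {"travel": [0,0,0],"turn": [0,0,0],"grip": 0.5}

```text
t: 4.63
tcp_pos: [0.5604, 0.0626, 0.1677]
ee_rot: [2.683, 1.632, 0.005]
contact_force: [0.2, -0.5, 0.0]
finger_gap: 0.506
```

```bash
python3 - <<'E'
from pin import *
pin('w3.png')
print(delta([.560,.0635,.09],62.8))
E
```

```text
4.6333 [0.5604 0.0626 0.1677] F [ 0.17   -0.4645  0.0167] T [ 0.0469 -0.1854  0.0517] 0.506318435586481
pin ((560.4468383789062, 63.12437438964844), (12.757209777832031, 62.8061637878418), 63.035789489746094) 0.11222885845175323 346 413
[[529.5653  71.6784]
 [585.5438  43.2   ]
 [591.3284  54.5703]
 [535.3499  83.0488]]
pca [0.5603 0.0652 0.1115] -25.43096713937704
(array([ 0.0448, -0.1293,  7.804 ]), array([ 0.2134, -0.1325, -0.1698]), np.float64(62.63040731442731))
```

View pics/w3.png

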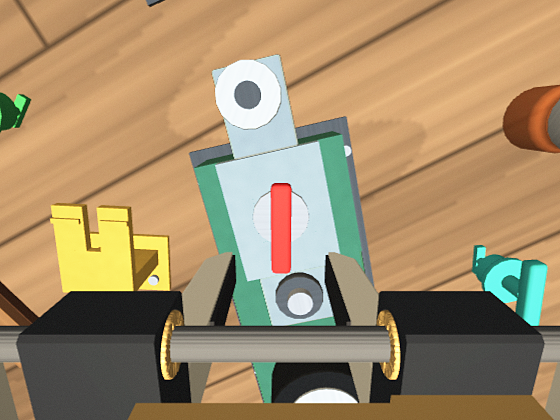

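Request:
servo_tool:
  targets:
    - {"travel": [0,-0.1,2.6],"turn": [0.2,-0.1,-0.2],"grip": 0.5}
    - {"travel": [0,0,2.6],"turn": [0,0,0],"grip": 0.5}
    - {"travel": [0,0,2.0],"turn": [0,0,0],"grip": 0.5}
    - {"travel": [0,0,0.5],"turn": [0,0,0],"grip": 0.5}
    - {"travel": [0,0,0],"turn": [0,0,0],"grip": 0.5}

```text
t: 5.1
tcp_pos: [0.5664, 0.0607, 0.0984]
ee_rot: [2.675, 1.626, 0.024]
contact_force: [-0.1, -0.7, 0.5]
finger_gap: 0.5
```

```bash
python3 - <<'E'
from pin import *
pin('w4.png')
print(delta([.5603,.0633,.09],62.8))
E
```

```text
5.1 [0.5664 0.0607 0.0984] F [-0.1231 -0.7276  0.5308] T [ 0.0138 -0.124   0.0208] 0.5002850808500854
pin ((560.5457763671875, 63.00104522705078), (13.457542419433594, 63.785762786865234), 62.51546859741211) 0.11219120567451395 694 752
[[529.147   71.7506]
 [585.7337  42.3129]
 [591.9445  54.2515]
 [535.3578  83.6892]]
pca [0.5585 0.066  0.1114] -26.329963594520457
(array([-0.0612, -0.6964,  0.8789]), array([ 1.0241, -0.4391, -0.2131]), np.float64(62.590854846314194))
```

View pics/w4.png

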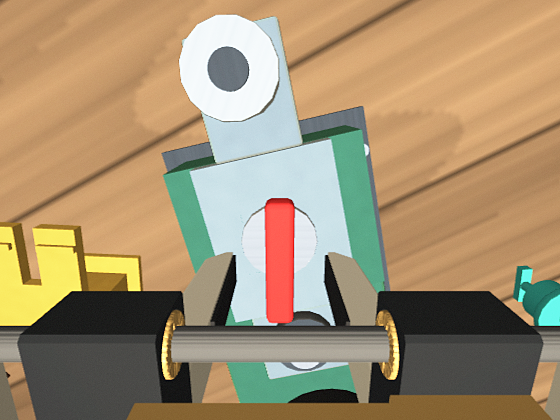

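Request:
servo_tool:
  targets:
    - {"travel": [-0.05,-0.65,0.4],"turn": [1.0,-0.4,-0.2],"grip": 0.5}
    - {"travel": [0,0,0.2],"turn": [0,0,0],"grip": 0.5}
    - {"travel": [0,0,0],"turn": [0,0,0],"grip": 0.5}

```text
t: 5.4
tcp_pos: [0.5626, 0.063, 0.0965]
ee_rot: [2.68, 1.635, 0.007]
contact_force: [-0.2, -0.2, 0.2]
finger_gap: 0.505
```

```bash
python3 - <<'E'
from go import *
print(delta([.5605,.0630,.09],62.8))
E
```

```text
(array([-0.0956, -0.1903,  0.6483]), array([ 0.2585, -0.1365, -0.0268]), np.float64(62.773548887085184))
```

Request:
servo_tool:
  targets:
    - {"travel": [-0.1,-0.2,0.4],"turn": [0.3,-0.1,0],"grip": 0.5}
    - {"travel": [0,0,0.2],"turn": [0,0,0],"grip": 0.5}
    - {"travel": [0,0,0],"turn": [0,0,0],"grip": 0.7}
    - {"travel": [0,0,0],"turn": [0,0,0],"grip": 0.75}
    - {"travel": [0,0,0],"turn": [0,0,0],"grip": 0.75}

```text
t: 5.82
tcp_pos: [0.5615, 0.0631, 0.092]
ee_rot: [2.681, 1.636, 0.004]
contact_force: [0.2, -0.5, 0.6]
finger_gap: 0.336
```

```bash
python3 - <<'E'
from pin import *
pin('w5.png')
print(delta([.5605,.0630,.09],62.8))
E
```

```text
5.8167 [0.5615 0.0631 0.092 ] F [ 0.154  -0.5341  0.5863] T [-0.0222 -0.1773 -0.0366] 0.3361534590907274
pin ((556.9306030273438, 64.96255493164062), (13.380057334899902, 55.417232513427734), 62.7747917175293) 0.11210164166395414 603 672
[[529.2311  71.6901]
 [578.5089  46.3373]
 [584.6301  58.235 ]
 [535.3523  83.5878]]
pca [0.5544 0.0682 0.1112] -25.762919582040265
(array([-0.058 , -0.0821,  0.2032]), array([ 0.1242, -0.1085, -0.0071]), np.float64(62.79305651960995))
```

View pics/w5.png

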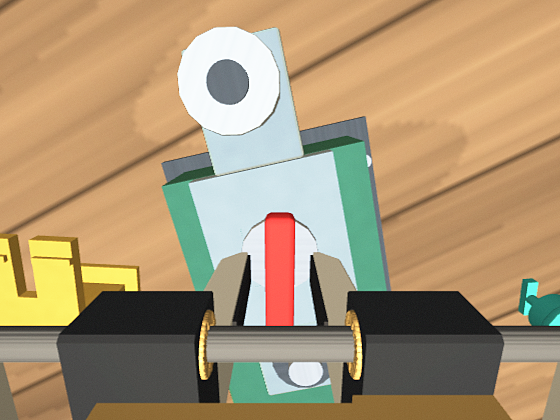

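Request:
servo_tool:
  grip_force: 35
  targets:
    - {"travel": [-0.05,-0.1,0.1],"turn": [0.1,-0.1,0],"grip": 1}
    - {"travel": [0,0,0],"turn": [0,0,0],"grip": 1}
    - {"travel": [0,0,0],"turn": [0,0,0],"grip": 1}
    - {"travel": [0,0,0],"turn": [0,0,0],"grip": 1}
    - {"travel": [0,0,0],"turn": [0,0,0],"grip": 1}

```text
t: 6.28
tcp_pos: [0.5604, 0.0632, 0.091]
ee_rot: [2.681, 1.637, 0.001]
contact_force: [-0.3, -0.2, -0.5]
finger_gap: 0.149
```

```bash
cat > st.py <<'E'
from go import *
o=get_obs(); d=delta([.5605,.063,.09],62.8)
print('t',round(o['t'],2),'p',o['tcp_pos']*1000,'yaw',round(d[2],2),'tilt',R.from_rotvec(o['ee_rot']).as_matrix()[:2,2]*57.3,'F',o['contact_force'],'T',o['torque'],'gap',round(o['finger_gap'],3))
E
python3 st.py
```

```text
t 6.28 p [560.4036  63.2359  90.9934] yaw 62.8 tilt [ 0.026  -0.0058] F [-0.3122 -0.1582 -0.4657] T [-0.0018 -0.1942  0.0202] gap 0.149
```

Request:
servo_tool:
  targets:
    - {"travel": [0,0,-0.1],"turn": [0,0,6],"grip": 1}
    - {"travel": [0,0,0],"turn": [0,0,6],"grip": 1}
    - {"travel": [0,0,0],"turn": [0,0,6],"grip": 1}
    - {"travel": [0,0,0],"turn": [0,0,6],"grip": 1}
    - {"travel": [0,0,0],"turn": [0,0,0],"grip": 1}

```text
t: 6.7
tcp_pos: [0.5594, 0.0632, 0.091]
ee_rot: [-2.972, -1.016, 0.003]
contact_force: [0.5, 0.5, 1.0]
finger_gap: 0.149
```

```bash
python3 st.py
```

```text
t 6.7 p [559.4496  63.1829  91.0049] yaw 37.73 tilt [-0.1105 -0.0063] F [0.4673 0.5429 0.986 ] T [ 0.0022 -0.1499 -0.0475] gap 0.149
```

Request:
servo_tool:
  targets:
    - {"travel": [0,0,-0.25],"turn": [0,0,0],"grip": 1}
    - {"travel": [0,0,-0.2],"turn": [0,0,0],"grip": 1}
    - {"travel": [0,0,0],"turn": [0,0,0],"grip": 1}

```text
t: 6.95
tcp_pos: [0.5589, 0.0632, 0.0944]
ee_rot: [-2.968, -1.027, 0.005]
contact_force: [1.8, -0.3, -5.7]
finger_gap: 0.15
```

```bash
python3 st.py
```

```text
t 6.95 p [558.8807  63.1837  94.3706] yaw 38.18 tilt [-0.2109  0.0038] F [ 1.8348 -0.2529 -5.7158] T [-0.0565 -0.5639 -0.0732] gap 0.15
```

Request:
servo_tool:
  targets:
    - {"travel": [0,0,-0.2],"turn": [0,0,0],"grip": 1}
    - {"travel": [0,0,0],"turn": [0,0,0],"grip": 1}

```text
t: 7.12
tcp_pos: [0.5588, 0.0633, 0.095]
ee_rot: [-2.966, -1.031, 0.006]
contact_force: [2.7, -0.0, -7.6]
finger_gap: 0.149
```

```bash
python3 st.py
```

```text
t 7.12 p [558.8069  63.2621  95.0112] yaw 38.33 tilt [-0.2555  0.0249] F [ 2.747  -0.0375 -7.5708] T [-0.038  -0.8201 -0.0495] gap 0.149
```

```bash
python3 - <<'E'
from go import *
print(delta([.5604,.0632,.092],38))
E
```

```text
(array([0.1221, 0.1046, 0.3004]), array([-0.1775,  0.1855,  0.3321]), np.float64(38.33238366281409))
```

Request:
servo_tool:
  targets:
    - {"travel": [0.12,0.1,0.25],"turn": [-0.2,0.2,0],"grip": 1}
    - {"travel": [0,0,0],"turn": [0,0,5],"grip": 1}
    - {"travel": [0,0,0],"turn": [0,0,5],"grip": 1}
    - {"travel": [0,0,0],"turn": [0,0,0],"grip": 1}

```text
t: 7.45
tcp_pos: [0.5589, 0.0632, 0.092]
ee_rot: [-3.047, -0.762, 0.004]
contact_force: [-0.3, -0.1, -2.3]
finger_gap: 0.143
```

```bash
python3 st.py;python3 - <<'E'
from go import *
print(delta([.5604,.0632,.092],28))
E
```

```text
t 7.45 p [558.8927  63.2376  91.9546] yaw 28.09 tilt [-0.1561 -0.0177] F [-0.2567 -0.0552 -2.3227] T [-0.0321 -0.2726  0.0148] gap 0.143
(array([ 0.1312,  0.0743, -0.005 ]), array([-0.0578,  0.1461,  0.0949]), np.float64(28.09499516315053))
```

Request:
servo_tool:
  targets:
    - {"travel": [0,0,-0.25],"turn": [0,0,0],"grip": 1}
    - {"travel": [0,0,-0.2],"turn": [0,0,0],"grip": 1}
    - {"travel": [0,0,-0.1],"turn": [0,0,0],"grip": 1}

```text
t: 7.7
tcp_pos: [0.5585, 0.0633, 0.0963]
ee_rot: [-3.044, -0.773, 0.006]
contact_force: [5.0, 0.3, -16.8]
finger_gap: 0.149
```

```bash
python3 st.py
```

```text
t 7.7 p [558.4646  63.3118  96.2516] yaw 28.49 tilt [-0.2183 -0.0042] F [  5.0438   0.2952 -16.7812] T [-0.0273 -1.1771  0.0136] gap 0.149
```

Request:
servo_tool:
  targets:
    - {"travel": [0.12,0.1,0.4],"turn": [-0.1,0.15,0],"grip": 1}
    - {"travel": [0,0,0],"turn": [0,0,5],"grip": 1}
    - {"travel": [0,0,0],"turn": [0,0,5],"grip": 1}
    - {"travel": [0.1,0,0],"turn": [0,0,0],"grip": 1}
    - {"travel": [0,0,-0.25],"turn": [0,0,0],"grip": 1}
    - {"travel": [0,0,-0.2],"turn": [0,0,0],"grip": 1}

```text
t: 8.2
tcp_pos: [0.56, 0.0632, 0.0972]
ee_rot: [3.1, 0.51, -0.005]
contact_force: [0.2, -0.1, -3.4]
finger_gap: 0.153
```

```bash
python3 st.py
```

```text
t 8.2 p [560.0452  63.1872  97.1867] yaw 18.7 tilt [-0.16   -0.0441] F [ 0.1602 -0.1074 -3.4029] T [-0.0487 -0.1725 -0.0344] gap 0.153
```

Request:
servo_tool:
  targets:
    - {"travel": [0,0,-0.2],"turn": [0,0,0],"grip": 1}
    - {"travel": [0,0,-0.1],"turn": [0,0,0],"grip": 1}

```text
t: 8.37
tcp_pos: [0.5604, 0.0632, 0.1013]
ee_rot: [3.098, 0.516, -0.003]
contact_force: [1.0, 1.0, -2.9]
finger_gap: 0.151
```

```bash
python3 st.py; python3 - <<'E'
from go import *
print(delta([.5604,.0632,.1],18.5))
E
```

```text
t 8.37 p [560.4324  63.1794 101.2778] yaw 18.92 tilt [-0.0985 -0.0501] F [ 0.9702  0.9775 -2.869 ] T [-0.0544 -0.0932 -0.048 ] gap 0.151
(array([-0.0022, -0.003 ,  0.1278]), array([0.0159, 0.1094, 0.4151]), np.float64(18.915115475082743))
```

Request:
servo_tool:
  targets:
    - {"travel": [0,0,-0.4],"turn": [0,0.1,0.4],"grip": 1}
    - {"travel": [0,0,-0.5],"turn": [0,0,0],"grip": 1}
    - {"travel": [0,0,-0.5],"turn": [0,0,0],"grip": 1}

```text
t: 8.62
tcp_pos: [0.56, 0.0632, 0.1161]
ee_rot: [3.1, 0.508, -0.001]
contact_force: [0.5, 0.0, -4.0]
finger_gap: 0.147
```

```bash
python3 st.py; python3 - <<'E'
from go import *
print(delta([.5604,.0632,.12],18.7))
E
```

```text
t 8.62 p [559.9952  63.2076 116.1335] yaw 18.6 tilt [-0.0492 -0.0152] F [ 0.4772  0.018  -4.043 ] T [-0.022  -0.094   0.0002] gap 0.147
(array([ 0.0378,  0.0136, -0.3867]), array([-0.0013,  0.0515, -0.1005]), np.float64(18.599534153015092))
```

Request:
servo_tool:
  targets:
    - {"travel": [0.04,0,-0.6],"turn": [0,0,0],"grip": 1}
    - {"travel": [0,0,-0.7],"turn": [0,0,0],"grip": 1}
    - {"travel": [0,0,-0.7],"turn": [0,0,0],"grip": 1}
    - {"travel": [0.03,0,-0.8],"turn": [0,0,0],"grip": 1}
    - {"travel": [0,0,-0.8],"turn": [0,0,0],"grip": 1}
    - {"travel": [0,0,-1],"turn": [0,0,0],"grip": 1}
    - {"travel": [0,0,-0.5],"turn": [0,0,0],"grip": 1}
    - {"travel": [0,0,0],"turn": [0,0,0],"grip": 1}

```text
t: 9.28
tcp_pos: [0.562, 0.0634, 0.1757]
ee_rot: [3.099, 0.509, 0.006]
contact_force: [0.9, -0.1, -1.8]
finger_gap: 0.144
```

```bash
python3 st.py; python3 - <<'E'
from pin import *
pin('w6.png'); cap('top','top6.png'); cap('scene','scene6.png')
E
```

```text
t 9.28 p [561.9796  63.3984 175.7377] yaw 18.64 tilt [ 0.2187 -0.0376] F [ 0.9254 -0.0788 -1.7944] T [-0.0236 -0.1397 -0.0288] gap 0.144
9.2833 [0.562  0.0634 0.1757] F [ 0.9254 -0.0788 -1.7944] T [-0.0236 -0.1397 -0.0288] 0.14419649870173737
pin ((561.0122680664062, 68.00044250488281), (13.622373580932617, 54.11750030517578), 19.002809524536133) 0.19616985714454957 400 476
[[545.7615  91.3667]
 [563.383   40.1985]
 [576.263   44.6341]
 [558.6415  95.8024]]
pca [0.5599 0.076  0.1954] -68.73263107621491
```

View pics/scene6.png

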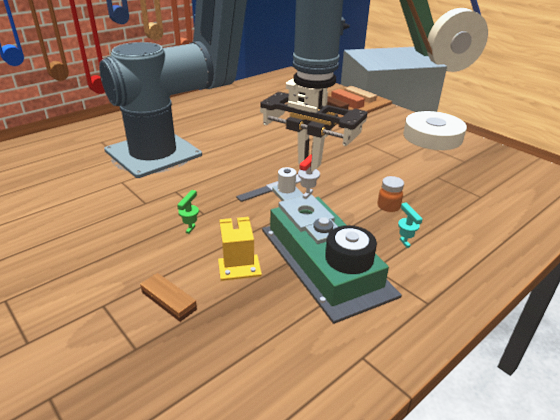

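View pics/w6.png

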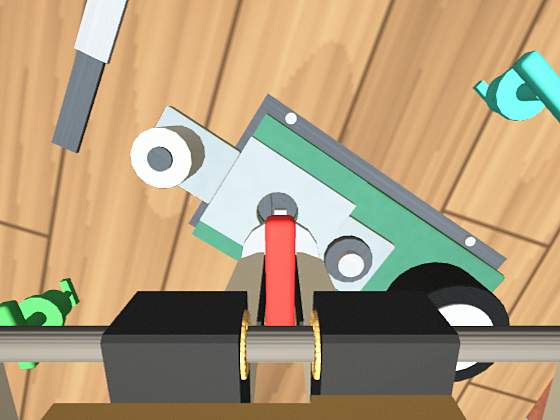

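```bash
python3 - <<'E'
from go import *
print(delta([.54,-.165,.18],18.6))
E
```

```text
(array([-9.2943, 20.9762, -0.5996]), array([ 0.0434, -0.0542,  0.0341]), np.float64(18.634129412790696))
```

Request:
servo_tool:
  targets:
    - {"travel": [-0.6,1.3,-0.6],"turn": [0,0,0],"grip": 1}
    - {"travel": [-1.2,2.7,0],"turn": [0,0,0],"grip": 1}
    - {"travel": [-1.2,2.7,0],"turn": [0,0,0],"grip": 1}
    - {"travel": [-1.2,2.7,0],"turn": [0,0,0],"grip": 1}
    - {"travel": [-1.2,2.7,0],"turn": [0,0,0],"grip": 1}
    - {"travel": [-1.2,2.7,0],"turn": [0,0,0],"grip": 1}
    - {"travel": [-1.2,2.7,0],"turn": [0,0,0],"grip": 1}
    - {"travel": [-0.6,1.3,0],"turn": [0,0,0],"grip": 1}
    - {"travel": [0,0,0],"turn": [0,0,0],"grip": 1}
    - {"travel": [0,0,0],"turn": [0,0,0],"grip": 1}

```text
t: 10.27
tcp_pos: [0.5366, -0.1477, 0.1719]
ee_rot: [-3.093, -0.513, 0.016]
contact_force: [0.1, 0.2, -2.8]
finger_gap: 0.148
```

```bash
python3 st.py; python3 - <<'E'
from pin import *
pin('w7.png')
z=load('wrist');p=z['p'];w=cloud(z)
P=w[yel(p)];P=P[~np.isnan(P[:,0])]
Q=P[(P[:,2]>.062)&(P[:,2]<.08)];r=rect(Q);print('yel',r,np.median(Q[:,2]));print(cv2.boxPoints(r))
E
```

```text
t 10.27 p [ 536.6333 -147.7462  171.932 ] yaw 18.85 tilt [-0.6557  0.2734] F [ 0.1155  0.1838 -2.8487] T [-0.0524 -0.118   0.0168] gap 0.148
10.2667 [ 0.5366 -0.1477  0.1719] F [ 0.1155  0.1838 -2.8487] T [-0.0524 -0.118   0.0168] 0.14819023477399784
pin ((536.0211181640625, -143.47146606445312), (13.601114273071289, 55.09867477416992), 19.324357986450195) 0.19296561110751673 580 618
[[ 520.4872 -119.7247]
 [ 538.7202 -171.7191]
 [ 551.5551 -167.2183]
 [ 533.322  -115.2238]]
pca [ 0.5366 -0.1387  0.1922] -69.17098381117363
yel ((0.0, 0.0), (0.0, 0.0), 0.0) nan
[[0. 0.]
 [0. 0.]
 [0. 0.]
 [0. 0.]]
  return _methods._mean(a, axis=axis, dtype=dtype,
  ret = ret.dtype.type(ret / rcount)
```

View pics/w7.png

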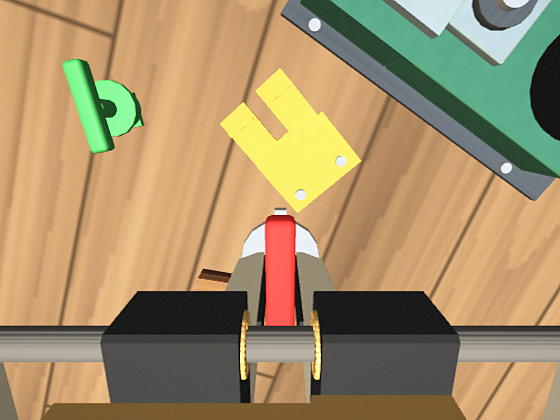

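The bracket fills the centre, with its slot mouth at about (250,105) and slot end at about (280,140). The pin hangs in the grip, clear of it. Next I fit the slot.

```bash
cat > br.py <<'E'
from m import *
def plate(z,zl=.070):
    hsv=cv2.cvtColor(z['p'],cv2.COLOR_RGB2HSV); w=cloud(z)
    m=(hsv[...,0]>22)&(hsv[...,0]<34)&(hsv[...,1]>170)&(hsv[...,2]>110)
    k,l,s,c=cv2.connectedComponentsWithStats(m.astype(np.uint8)); i=1+np.argmax(s[1:,4]); m=l==i
    top=m&(w[...,2]>.060)&(w[...,2]<.082)
    # project px to plane z=zl
    K=z['K'];v,u=np.mgrid[:420,:560]
    c=np.stack([(u-K[0,2])/K[0,0],-(v-K[1,2])/K[1,1],-np.ones_like(u,float)],-1)@z['ori'].T
    t=(zl-z['pos'][2])/c[...,2]; X=z['pos']+c*t[...,None]
    return m,top,X,w
E
python3 - <<'E'
from br import *
z=load('wrist'); m,top,X,w=plate(z)
print(top.sum(),np.median(w[top][:,2]),np.percentile(w[top][:,2],[5,95]))
r=cv2.minAreaRect((X[top][:,:2]*1000).astype(np.float32));print(r);print(cv2.boxPoints(r))
c=np.zeros((420,560,3),np.uint8);c[m]=(0,100,100);c[top]=(0,255,255)
cv2.imwrite('pics/msk.png',np.hstack([cv2.resize(c[50:230,200:380],(400,400),interpolation=cv2.INTER_NEAREST),cv2.resize(cv2.cvtColor(z['p'],cv2.COLOR_RGB2BGR)[50:230,200:380],(400,400),interpolation=cv2.INTER_CUBIC)]))
E
```

```text
2 0.0711797149550526 [0.0698 0.0726]
((504.70574951171875, -64.62393188476562), (0.7408280968666077, 0.0), -161.15362548828125)
[[505.0563 -64.5043]
 [505.0563 -64.5043]
 [504.3552 -64.7436]
 [504.3552 -64.7436]]
```

View pics/msk.png

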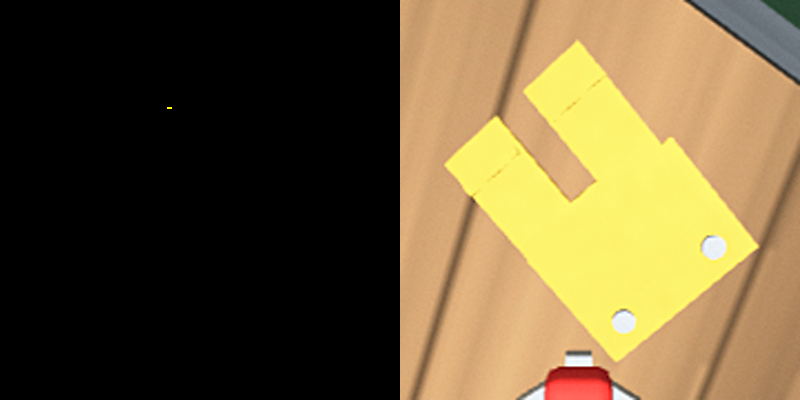

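```bash
sed -i 's/>170/>140/' br.py; cat > fit.py <<'E'
from br import *
def fit(n='wrist',dbg=None):
    z=load(n); m,top,X,w=plate(z)
    print(n,top.sum(),np.median(w[top][:,2]))
    r=cv2.minAreaRect((X[top][:,:2]*1000).astype(np.float32));print(r)
    # long-axis dir, facing -30deg
    ang=-30.;
    from scipy.ndimage import map_coordinates
    K=z['K']
    def proj(P):
        c=(P-z['pos'])@z['ori']; return np.stack([K[0,0]*c[...,0]/-c[...,2]+K[0,2],-K[1,1]*c[...,1]/-c[...,2]+K[1,2]],-1)
    sat=cv2.cvtColor(z['p'],cv2.COLOR_RGB2LAB)[...,2].astype(float)  # b channel: yellow high
    best=None
    from scipy.optimize import minimize
    # template: plate x in [-32,16] (pt notch origin): yellow where |y|<30 & not slot
    gx,gy=np.meshgrid(np.arange(-38,14,1.),np.arange(-36,36.1,1.))
    inpl=(gx>-32)&(abs(gy)<30)
    slot=(gx<0)&(abs(gy)<6)|((gx>=0)&(np.hypot(gx,gy)<6)) if ROUND else (gx<6)&(abs(gy)<6)
    T=(inpl&~slot).astype(float); T=cv2.GaussianBlur(T,(0,0),.8); T-=T.mean()
    # lip strip height 3mm: x -22..-18 
    gz=np.full_like(gx,.070); gz[(gx>-22)&(gx<-18)&inpl&~slot]=.073
    def cost(q):
        a=np.radians(q[2]);cx=np.array([np.cos(a),np.sin(a)]);cy=np.array([-cx[1],cx[0]])
        P=np.concatenate([(np.array(q[:2])+gx[...,None]*cx+gy[...,None]*cy)/1000,gz[...,None]],-1)
        uv=proj(P); I=map_coordinates(sat,[uv[...,1],uv[...,0]],order=1,mode='nearest'); I=I-I.mean()
        return -(I*T).sum()/np.sqrt((I**2).sum()*(T**2).sum())
    for s in ([512,-83,-29],[510,-80,-31],[514,-85,-29]):
        o=minimize(cost,s,method='Nelder-Mead',options=dict(xatol=.01,fatol=1e-6,initial_simplex=np.array([s,[s[0]+4,s[1],s[2]],[s[0],s[1]+4,s[2]],[s[0],s[1],s[2]+4]])))
        print(ROUND,o.x,o.fun)
    return o.x
for ROUND in (False,True):
    fit('wrist'); fit('top')
E
python3 fit.py
```

```text
wrist 7180 0.06973356817684773
((518.552490234375, -89.37265014648438), (60.16189193725586, 76.82118225097656), 59.572654724121094)
False [512.8646 -85.5717 -29.9992] -0.9688459551016813
False [512.8661 -85.5709 -29.9998] -0.9688459109854334
False [512.8674 -85.5701 -30.0021] -0.9688454392796353
top 727 0.07062241549845139
((517.5834350585938, -86.171630859375), (59.86431121826172, 77.00799560546875), 59.4559326171875)
False [511.295  -82.4601 -30.5435] -0.9441077718337346
False [511.293  -82.4628 -30.5449] -0.9441078466383402
False [511.2942 -82.4683 -30.5611] -0.9441079126082929
wrist 7180 0.06973356817684773
((518.552490234375, -89.37265014648438), (60.16189193725586, 76.82118225097656), 59.572654724121094)
True [512.88   -85.5683 -29.9912] -0.9662449992790915
True [512.8798 -85.5708 -29.9975] -0.9662448043294641
True [512.8792 -85.5691 -29.9875] -0.9662448097137778
top 727 0.07062241549845139
((517.5834350585938, -86.171630859375), (59.86431121826172, 77.00799560546875), 59.4559326171875)
True [511.3246 -82.4881 -30.5685] -0.9424361338704669
True [511.3267 -82.4898 -30.5623] -0.9424362238334767
True [511.3233 -82.4871 -30.5603] -0.9424361245430414
```

```bash
python3 - <<'E'
from go import *
print(delta([.450,-.0495,.175],18.6))
z=load('wrist');w=cloud(z)
print('green decoy',np.nanmax(w[55:155,60:145,2]), w[105,120])
E
```

```text
(array([ -5.0274, -12.0742,  -0.1682]), array([-0.4616,  0.55  ,  0.2849]), np.float64(18.887150127707727))
green decoy 0.08881351016132072 [ 0.3888 -0.1089  0.0529]
```

Request:
servo_tool:
  targets:
    - {"travel": [-0.5,-1.2,-0.2],"turn": [-0.5,0.5,0.3],"grip": 1}
    - {"travel": [-1.0,-2.4,0],"turn": [0,0,0],"grip": 1}
    - {"travel": [-1.0,-2.4,0],"turn": [0,0,0],"grip": 1}
    - {"travel": [-1.0,-2.4,0],"turn": [0,0,0],"grip": 1}
    - {"travel": [-1.0,-2.4,0],"turn": [0,0,0],"grip": 1}
    - {"travel": [-0.5,-1.2,0],"turn": [0,0,0],"grip": 1}
    - {"travel": [0,0,0],"turn": [0,0,0],"grip": 1}
    - {"travel": [0,0,0],"turn": [0,0,0],"grip": 1}

```text
t: 10.98
tcp_pos: [0.4465, -0.0375, 0.1716]
ee_rot: [-3.095, -0.519, 0.003]
contact_force: [0.3, -0.3, -3.6]
finger_gap: 0.146
```

```bash
python3 st.py; python3 - <<'E'
from go import *
print(delta([.450,-.0495,.116],18.6))
E
```

```text
t 10.98 p [446.519  -37.5122 171.5716] yaw 19.05 tilt [-0.1279  0.169 ] F [ 0.3455 -0.3499 -3.5798] T [-0.0568 -0.1417  0.0549] gap 0.146
(array([-0.0559,  1.2663,  5.5528]), array([-0.2012,  0.0665,  0.4533]), np.float64(19.053380776562094))
```

Request:
servo_tool:
  targets:
    - {"travel": [0,0.6,2],"turn": [-0.2,0,0.4],"grip": 1}
    - {"travel": [0,0.6,2],"turn": [0,0,0],"grip": 1}
    - {"travel": [0,0,1],"turn": [0,0,0],"grip": 1}
    - {"travel": [0,0,0],"turn": [0,0,0],"grip": 1}
    - {"travel": [0,0,0],"turn": [0,0,0],"grip": 1}

```text
t: 11.4
tcp_pos: [0.4571, -0.0513, 0.1221]
ee_rot: [3.094, 0.512, 0.011]
contact_force: [0.2, -0.3, -3.6]
finger_gap: 0.146
```

```bash
python3 st.py; python3 - <<'E'
from go import *
print(delta([.450,-.0495,.116],18.6))
E
```

```text
t 11.4 p [457.0982 -51.2771 122.0514] yaw 18.8 tilt [ 0.4478 -0.2456] F [ 0.1967 -0.3026 -3.6454] T [-0.0032 -0.1133  0.048 ] gap 0.146
(array([-0.6183, -0.401 ,  0.5988]), array([ 0.3762, -0.3454,  0.2026]), np.float64(18.803744193178677))
```

Request:
servo_tool:
  targets:
    - {"travel": [-0.5,-0.3,0.5],"turn": [0.3,-0.3,0.2],"grip": 1}
    - {"travel": [0,0,0],"turn": [0,0,0],"grip": 1}
    - {"travel": [0,0,0],"turn": [0,0,0],"grip": 1}

```text
t: 11.65
tcp_pos: [0.4531, -0.0512, 0.1179]
ee_rot: [3.098, 0.506, 0.004]
contact_force: [-0.3, 0.4, -3.2]
finger_gap: 0.149
```

```bash
cat > nf.py <<'E'
from go import *
import sys
N=np.array([.5124,-.0855]);a=np.radians(-30.1);u=np.array([np.cos(a),np.sin(a)]);v=np.array([-u[1],u[0]])
o=get_obs();d=(o['tcp_pos'][:2]-N)*1000
print('along',d@u,'lat',d@v,'z',o['tcp_pos'][2]*1000)
for s,zz in [(-45,.116),(-25,.116),(-10,.116),(0,.116),(0,.108)]:
    t=N+s/1000*u; dd,r,y=delta([t[0],t[1],zz],18.6); print(s,zz,dd,r)
E
python3 st.py; python3 nf.py
```

```text
t 11.65 p [453.1046 -51.1707 117.8962] yaw 18.56 tilt [ 0.1681 -0.0986] F [-0.2642  0.3676 -3.2201] T [-0.0563 -0.1394  0.0019] gap 0.149
along -68.51605825842977 lat -0.03722837354425294 z 117.89615860302878
-45 0.116 [1.5558 1.7625 0.1976] [ 0.147  -0.1279 -0.0436]
-25 0.116 [2.8769 3.2641 0.2044] [ 0.147  -0.1279 -0.0436]
-10 0.116 [3.8678 4.3902 0.2095] [ 0.147  -0.1279 -0.0436]
0 0.116 [4.5283 5.1409 0.2129] [ 0.147  -0.1279 -0.0436]
0 0.108 [4.5265 5.1389 1.0129] [ 0.147  -0.1279 -0.0436]
```

Request:
servo_tool:
  targets:
    - {"travel": [0.4,0.45,0.15],"turn": [0.1,-0.1,0],"grip": 1}
    - {"travel": [0.6,0.68,0],"turn": [0,0,0],"grip": 1}
    - {"travel": [0.4,0.45,0],"turn": [0,0,0],"grip": 1}
    - {"travel": [0,0,0],"turn": [0,0,0],"grip": 1}
    - {"travel": [0,0,0],"turn": [0,0,0],"grip": 1}

```text
t: 12.07
tcp_pos: [0.4753, -0.0637, 0.1182]
ee_rot: [3.098, 0.506, 0.007]
contact_force: [-0.6, -0.6, -2.5]
finger_gap: 0.149
```

```bash
python3 st.py; python3 nf.py; python3 - <<'E'
from h import *
for n in ['scene','top']:
    p,d,i=cap(n)
    c=p[180:300,150:330] if n=='scene' else p[180:300,270:390]
    cv2.imwrite(f'pics/{n}8.png',cv2.resize(cv2.cvtColor(c,cv2.COLOR_RGB2BGR),None,fx=4,fy=4,interpolation=cv2.INTER_CUBIC))
E
```

```text
t 12.07 p [475.2807 -63.6537 118.178 ] yaw 18.55 tilt [ 0.2765 -0.1251] F [-0.5708 -0.6457 -2.5292] T [-0.0707 -0.1216  0.0266] gap 0.149
along -43.07000328745511 lat 0.28463100187930584 z 118.17799083228795
-45 0.116 [-0.1497 -0.1269  0.2168] [ 0.2066 -0.2223 -0.0477]
-25 0.116 [1.1715 1.3745 0.2273] [ 0.2066 -0.2223 -0.0477]
-10 0.116 [2.1624 2.5006 0.2352] [ 0.2066 -0.2223 -0.0477]
0 0.116 [2.8231 3.2513 0.2405] [ 0.2066 -0.2223 -0.0477]
0 0.108 [2.82   3.2484 1.0405] [ 0.2066 -0.2223 -0.0477]
```

View pics/scene8.png

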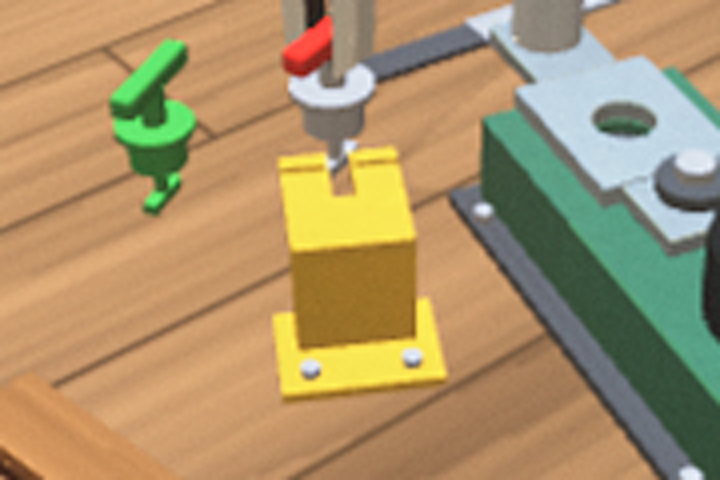

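Request:
servo_tool:
  targets:
    - {"travel": [0,-0.02,0.25],"turn": [0.2,-0.2,0],"grip": 1}
    - {"travel": [0.4,0.45,0],"turn": [0,0,0],"grip": 1}
    - {"travel": [0.4,0.45,0],"turn": [0,0,0],"grip": 1}
    - {"travel": [0.2,0.23,0],"turn": [0,0,0],"grip": 1}
    - {"travel": [0,0,0],"turn": [0,0,0],"grip": 1}

```text
t: 12.58
tcp_pos: [0.4885, -0.071, 0.1152]
ee_rot: [-3.1, -0.507, 0.001]
contact_force: [0.7, 0.1, -3.0]
finger_gap: 0.147
```

```bash
python3 st.py; python3 nf.py
```

```text
t 12.58 p [488.5455 -71.0339 115.1725] yaw 18.59 tilt [-0.0543  0.0319] F [ 0.6635  0.1199 -3.0385] T [-0.027  -0.1249  0.0287] gap 0.147
along -27.892650020000815 lat 0.5520483447895559 z 115.17245488434412
-45 0.116 [-1.1709 -1.2486 -0.0809] [-0.0476  0.0413 -0.0123]
-25 0.116 [ 0.1494  0.2536 -0.0831] [-0.0476  0.0413 -0.0123]
-10 0.116 [ 1.1397  1.3803 -0.0847] [-0.0476  0.0413 -0.0123]
0 0.116 [ 1.7998  2.1315 -0.0858] [-0.0476  0.0413 -0.0123]
0 0.108 [1.8004 2.1321 0.7142] [-0.0476  0.0413 -0.0123]
```

Request:
servo_tool:
  targets:
    - {"travel": [0.35,0.45,0],"turn": [0,0,0],"grip": 1}
    - {"travel": [0.4,0.47,0],"turn": [0,0,0],"grip": 1}
    - {"travel": [0.3,0.35,0],"turn": [0,0,0],"grip": 1}
    - {"travel": [0,0,0],"turn": [0,0,0],"grip": 1}

```text
t: 12.92
tcp_pos: [0.5043, -0.0808, 0.1151]
ee_rot: [-3.1, -0.507, 0.001]
contact_force: [0.5, -1.0, -3.2]
finger_gap: 0.146
```

```bash
python3 st.py; python3 nf.py
```

```text
t 12.92 p [504.324  -80.806  115.1161] yaw 18.59 tilt [-0.0411  0.0244] F [ 0.5443 -1.0158 -3.162 ] T [-0.0096 -0.127   0.0089] gap 0.146
along -9.341068497368195 lat 0.010798998445710728 z 115.11606440450517
-45 0.116 [-2.3548 -2.6779 -0.0854] [-0.0362  0.0311 -0.01  ]
-25 0.116 [-1.0346 -1.1756 -0.0871] [-0.0362  0.0311 -0.01  ]
-10 0.116 [-0.0444 -0.0488 -0.0883] [-0.0362  0.0311 -0.01  ]
0 0.116 [ 0.6158  0.7023 -0.0892] [-0.0362  0.0311 -0.01  ]
0 0.108 [0.6162 0.7028 0.7108] [-0.0362  0.0311 -0.01  ]
```

Request:
servo_tool:
  targets:
    - {"travel": [0.35,0.4,0],"turn": [0,0,0],"grip": 1}
    - {"travel": [0.25,0.3,0],"turn": [0,0,0],"grip": 1}
    - {"travel": [0,0,0],"turn": [0,0,0],"grip": 1}
    - {"travel": [0,0,0],"turn": [0,0,0],"grip": 1}

```text
t: 13.25
tcp_pos: [0.5133, -0.0863, 0.1149]
ee_rot: [-3.1, -0.507, 0.002]
contact_force: [0.0, 0.3, -3.0]
finger_gap: 0.145
```

```bash
python3 st.py; python3 nf.py
```

```text
t 13.25 p [513.2989 -86.2976 114.8732] yaw 18.57 tilt [-0.0652  0.0366] F [ 0.0316  0.2801 -3.0185] T [-0.0396 -0.088   0.0468] gap 0.145
along 1.1777003111442876 lat -0.23917666327067572 z 114.87321040727394
-45 0.116 [-3.0316 -3.4836 -0.1067] [-0.0555  0.0501 -0.0281]
-25 0.116 [-1.7108 -1.9817 -0.1093] [-0.0555  0.0501 -0.0281]
-10 0.116 [-0.7203 -0.8553 -0.1112] [-0.0555  0.0501 -0.0281]
0 0.116 [-0.0599 -0.1043 -0.1125] [-0.0555  0.0501 -0.0281]
0 0.108 [-0.0592 -0.1036  0.6875] [-0.0555  0.0501 -0.0281]
```

Seated position reached (+1 mm along the slot, no side force). I lower the pin gently onto the plate.

Request:
servo_tool:
  targets:
    - {"travel": [-0.02,-0.04,0.3],"turn": [0,0,0],"grip": 1}
    - {"travel": [0,0,0.2],"turn": [0,0,0],"grip": 1}
    - {"travel": [0,0,0],"turn": [0,0,0],"grip": 1}

```text
t: 13.5
tcp_pos: [0.5126, -0.0858, 0.1094]
ee_rot: [-3.099, -0.507, 0.002]
contact_force: [-0.1, -0.5, -4.5]
finger_gap: 0.142
```

```bash
python3 st.py; python3 nf.py|head -1
```

```text
t 13.5 p [512.6379 -85.7551 109.3755] yaw 18.57 tilt [-0.083   0.0454] F [-0.0664 -0.5425 -4.4919] T [-0.0298 -0.0998 -0.0163] gap 0.142
along 0.3337563354559787 lat -0.10144502207784109 z 109.37554369555927
```

Request:
servo_tool:
  targets:
    - {"travel": [0,0,0.12],"turn": [0,0,0],"grip": 1}
    - {"travel": [0,0,0.1],"turn": [0,0,0],"grip": 1}
    - {"travel": [0,0,0],"turn": [0,0,0],"grip": 1}

```text
t: 13.75
tcp_pos: [0.5126, -0.0856, 0.1083]
ee_rot: [-3.1, -0.507, 0.001]
contact_force: [0.8, 0.2, -3.5]
finger_gap: 0.148
```

```bash
python3 st.py; python3 nf.py|head -1
```

```text
t 13.75 p [512.6454 -85.6024 108.3459] yaw 18.59 tilt [-0.0304  0.018 ] F [ 0.8266  0.2101 -3.5407] T [-0.0256 -0.1362  0.0121] gap 0.148
along 0.2636734445153149 lat 0.03452935730373873 z 108.34589208917588
```

Request:
servo_tool:
  targets:
    - {"travel": [0,0,0.1],"turn": [0,0,0],"grip": 1}
    - {"travel": [0,0,0.1],"turn": [0,0,0],"grip": 1}

```text
t: 13.92
tcp_pos: [0.513, -0.0857, 0.108]
ee_rot: [3.1, 0.508, 0.001]
contact_force: [-4.2, 1.8, 10.9]
finger_gap: 0.145
```

```bash
python3 st.py; python3 nf.py|head -1
```

```text
t 13.92 p [512.9794 -85.6705 107.9729] yaw 18.61 tilt [ 0.055  -0.0262] F [-4.2213  1.8238 10.9363] T [ 0.1815  0.7347 -0.0183] gap 0.145
along 0.5868215532464914 lat 0.14308063625793477 z 107.97289047447046
```

Request:
servo_tool:
  targets:
    - {"travel": [0,0,-0.05],"turn": [0,0,0],"grip": 1}
    - {"travel": [0,0,0],"turn": [0,0,0],"grip": 0.8}
    - {"travel": [0,0,0],"turn": [0,0,0],"grip": 0.5}
    - {"travel": [0,0,0],"turn": [0,0,0],"grip": 0.5}
    - {"travel": [0,0,0],"turn": [0,0,0],"grip": 0.5}

```text
t: 14.33
tcp_pos: [0.5139, -0.0859, 0.1093]
ee_rot: [3.098, 0.508, 0.005]
contact_force: [0.1, 0.2, -0.0]
finger_gap: 0.369
```

Request:
servo_tool:
  targets:
    - {"travel": [0,0,-1],"turn": [0,0,0],"grip": 0.5}
    - {"travel": [0,0,-2],"turn": [0,0,0],"grip": 0.5}
    - {"travel": [0,0,-3],"turn": [0,0,0],"grip": 0.5}
    - {"travel": [0,0,-2],"turn": [0,0,0],"grip": 0.5}
    - {"travel": [0,0,0],"turn": [0,0,0],"grip": 0.5}

```text
t: 14.75
tcp_pos: [0.5126, -0.0855, 0.1929]
ee_rot: [-3.1, -0.508, 0.0]
contact_force: [0.2, -0.4, 0.8]
finger_gap: 0.497
```

```bash
python3 st.py; python3 - <<'E'
from pin import *
pin('w9.png')
for n in ['scene','top']:
    p,d,i=cap(n)
    c=p[150:300,170:350] if n=='scene' else p[130:290,230:390]
    cv2.imwrite(f'pics/{n}9.png',cv2.resize(cv2.cvtColor(c,cv2.COLOR_RGB2BGR),None,fx=3.7,fy=3.7,interpolation=cv2.INTER_CUBIC))
z=load('scene');w=cloud(z);P=w[red(z['p'])&(w[...,2]<.2)&(w[...,1]<0.1)&(w[...,0]>.4)];print(len(P),np.nanmean(P,0),np.nanpercentile(P[:,2],95))
E
```

```text
t 14.75 p [512.5802 -85.4908 192.9437] yaw 18.61 tilt [-0.0181  0.0104] F [ 0.2465 -0.3654  0.7524] T [-0.0353 -0.0749  0.0064] gap 0.497
14.75 [ 0.5126 -0.0855  0.1929] F [ 0.2465 -0.3654  0.7524] T [-0.0353 -0.0749  0.0064] 0.4967312595527767
pin ((513.9664916992188, -85.05811309814453), (13.111827850341797, 62.37822341918945), 18.975292205810547) 0.12912270099652096 254 267
[[ 497.6254  -57.6956]
 [ 517.9083 -116.6841]
 [ 530.3076 -112.4207]
 [ 510.0247  -53.4321]]
pca [ 0.5139 -0.0807  0.1284] -70.88789372404709
103 [ 0.5197 -0.0918  0.1292] 0.13206195475568006
```

View pics/scene9.png

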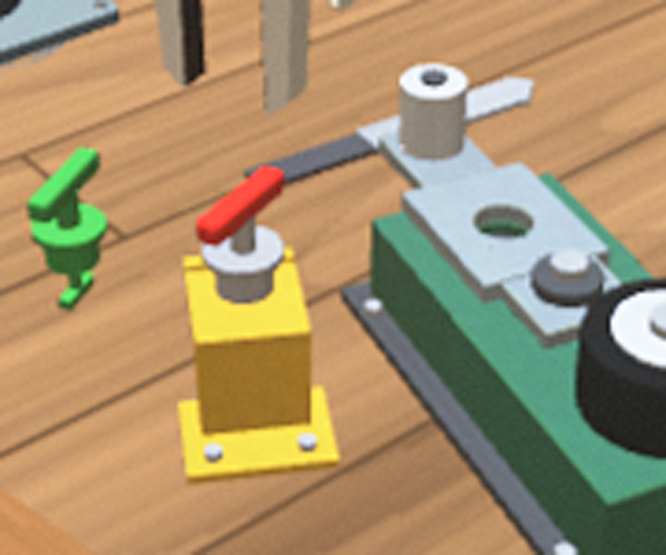

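View pics/w9.png

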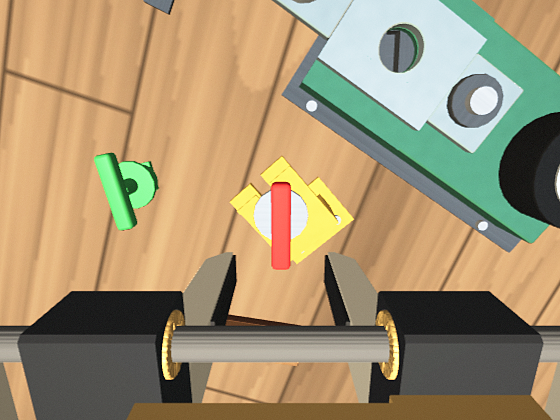

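Pin is parked upright behind the lips (handle top 129–130 mm, expected 130; handle at (281,225) over the plate in the wrist view). Next is the roller.

Request:
servo_tool:
  targets:
    - {"travel": [0,0,0],"turn": [0,0,-7.1],"grip": 0}
    - {"travel": [0,0,0],"turn": [0,0,-7.1],"grip": 0}
    - {"travel": [0,0,0],"turn": [0,0,-7.1],"grip": 0}
    - {"travel": [0,0,0],"turn": [0,0,-7.1],"grip": 0}
    - {"travel": [0,0,0],"turn": [0,0,-7.1],"grip": 0}
    - {"travel": [0,0,0],"turn": [0,0,-7.1],"grip": 0}
    - {"travel": [0,0,0],"turn": [0,0,-7.1],"grip": 0}
    - {"travel": [0,0,0],"turn": [0,0,-7],"grip": 0}
    - {"travel": [0,0,0],"turn": [0,0,0],"grip": 0}

```text
t: 15.65
tcp_pos: [0.5014, -0.0813, 0.1734]
ee_rot: [-2.447, -1.923, 0.026]
contact_force: [0.2, 0.3, 0.6]
finger_gap: 0.994
```

```bash
python3 st.py; python3 - <<'E'
from go import *
print(delta([.4735,.0851,.17],75.9))
E
```

```text
t 15.65 p [501.405  -81.3473 173.4351] yaw 76.32 tilt [-1.7888  0.7206] F [0.1795 0.3167 0.5514] T [ 0.0514 -0.1928  0.0036] gap 0.994
(array([15.5112, -6.6291,  0.6398]), array([-1.9097, -0.2703,  0.4286]), np.float64(76.32401693523194))
```

Request:
servo_tool:
  targets:
    - {"travel": [1.5,-0.6,-0.5],"turn": [-1.9,-0.2,0.4],"grip": 0}
    - {"travel": [2.7,-1.15,0],"turn": [0,0,0],"grip": 0}
    - {"travel": [2.7,-1.15,0],"turn": [0,0,0],"grip": 0}
    - {"travel": [2.7,-1.15,0],"turn": [0,0,0],"grip": 0}
    - {"travel": [2.7,-1.15,0],"turn": [0,0,0],"grip": 0}
    - {"travel": [2.0,-0.8,0],"turn": [0,0,0],"grip": 0}
    - {"travel": [0,0,0],"turn": [0,0,0],"grip": 0}
    - {"travel": [0,0,0],"turn": [0,0,0],"grip": 0}

```text
t: 16.32
tcp_pos: [0.4729, 0.0775, 0.1691]
ee_rot: [-2.501, -1.88, 0.016]
contact_force: [0.3, 0.4, -0.3]
finger_gap: 0.998
```

```bash
python3 st.py; python3 - <<'E'
from m import *
from go import delta
print(delta([.4735,.0851,.15],75.9))
p,d,i=cap('wrist','w10.png');w=cloud(load('wrist'))
m=(w[...,2]>.112)&(w[...,2]<.123)&(w[...,0]>.4)&(w[...,0]<.53)&~red(p)
k,l,s,cc=cv2.connectedComponentsWithStats(m.astype(np.uint8))
for i in range(1,k):
    if s[i,4]>100: Q=w[l==i];print('rol',cc[i],s[i,4],rect(Q),np.median(Q[:,2]))
E
```

```text
t 16.32 p [472.9011  77.4637 169.0595] yaw 73.87 tilt [-0.9203  0.2221] F [ 0.3224  0.4456 -0.3052] T [-0.0247 -0.1371 -0.0331] gap 0.998
(array([ 0.7516, -0.1231,  1.9077]), array([-0.9464,  0.0255, -2.0267]), np.float64(73.87358432204933))
rol [292.2992 230.888 ] 2624 ((473.5379943847656, 85.3727798461914), (38.97919464111328, 38.846221923828125), 20.298524856567383) 0.11779445999563859
```

View pics/w10.png

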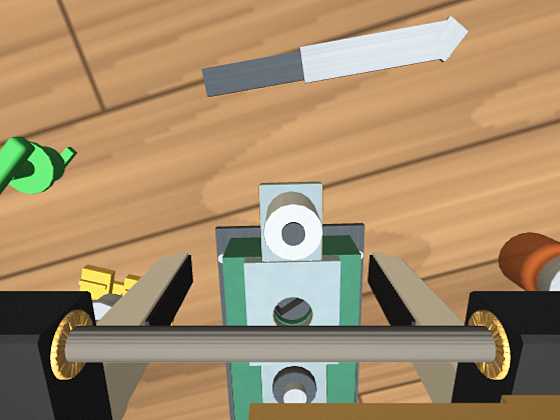

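Request:
servo_tool:
  targets:
    - {"travel": [0.75,-0.1,0.5],"turn": [-0.9,0,-2],"grip": 0}
    - {"travel": [0,0,2],"turn": [0,0,0],"grip": 0}
    - {"travel": [0,0,1.5],"turn": [0,0,0],"grip": 0}
    - {"travel": [0,0,0],"turn": [0,0,0],"grip": 0}
    - {"travel": [0,0,0],"turn": [0,0,0],"grip": 0}

```text
t: 16.78
tcp_pos: [0.4752, 0.0797, 0.1268]
ee_rot: [2.487, 1.918, -0.003]
contact_force: [0.7, -0.1, 0.3]
finger_gap: 1.003
```

```bash
python3 st.py; python3 - <<'E'
from go import *
print(delta([.4735,.0852,.09],75.9))
E
```

```text
t 16.78 p [475.1752  79.6746 126.7902] yaw 75.26 tilt [-0.0637 -0.117 ] F [ 0.6789 -0.1127  0.2758] T [ 0.0051 -0.1411 -0.0418] gap 1.003
(array([ 0.5   , -0.3005,  3.6781]), array([-0.0325,  0.1291, -0.6376]), np.float64(75.26242124361859))
```

Request:
servo_tool:
  targets:
    - {"travel": [0.5,-0.3,0],"turn": [0,0.1,-0.6],"grip": 0}
    - {"travel": [0,0,0.5],"turn": [0,0,0],"grip": 0}
    - {"travel": [0,0,1.5],"turn": [0,0,0],"grip": 0}
    - {"travel": [0,0,1.2],"turn": [0,0,0],"grip": 0}
    - {"travel": [0,0,0],"turn": [0,0,0],"grip": 0}
    - {"travel": [0,0,0],"turn": [0,0,0],"grip": 0}

```text
t: 17.28
tcp_pos: [0.4768, 0.0832, 0.0969]
ee_rot: [2.479, 1.923, 0.006]
contact_force: [0.2, -0.3, 0.5]
finger_gap: 0.999
```

```bash
python3 st.py; python3 - <<'E'
from go import *
print(delta([.4735,.0852,.09],75.9))
E
```

```text
t 17.28 p [476.8262  83.1767  96.9328] yaw 75.61 tilt [ 0.3301 -0.057 ] F [ 0.1956 -0.2916  0.5486] T [ 0.0595 -0.1462 -0.0563] gap 0.999
(array([ 0.113 , -0.3765,  0.6912]), array([ 0.3339, -0.0259, -0.294 ]), np.float64(75.60606120635391))
```

Request:
servo_tool:
  grip_force: 20
  targets:
    - {"travel": [0.1,-0.35,0.4],"turn": [0.3,0,-0.3],"grip": 0}
    - {"travel": [0,0,0.1],"turn": [0,0,0],"grip": 0.3}
    - {"travel": [0,0,0],"turn": [0,0,0],"grip": 0.5}
    - {"travel": [0,0,0],"turn": [0,0,0],"grip": 0.8}
    - {"travel": [0,0,0],"turn": [0,0,0],"grip": 0.8}
    - {"travel": [0,0,0],"turn": [0,0,0],"grip": 0.8}

```text
t: 17.78
tcp_pos: [0.4753, 0.0852, 0.0944]
ee_rot: [2.474, 1.931, 0.006]
contact_force: [0.1, -0.2, -0.1]
finger_gap: 0.689
```

```bash
cat > arc.py <<'E'
from go import *
P=np.array([.6287,.0460]);o=get_obs();d=o['tcp_pos'][:2]-P
th=np.degrees(np.arctan2(d[1],d[0]));print('arm angle(deg from start)',165.86-th,'rad',np.radians(165.86-th),'radius',np.hypot(*d)*1000)
E
python3 st.py; python3 arc.py
```

```text
t 17.78 p [475.2787  85.1655  94.364 ] yaw 75.94 tilt [0.2788 0.0099] F [ 0.0854 -0.2375 -0.147 ] T [ 0.0531 -0.1601 -0.016 ] gap 0.689
arm angle(deg from start) 0.1806571712763798 rad 0.0031530624561121544 radius 158.34146502742345
```

Request:
servo_tool:
  targets:
    - {"travel": [0,-0.1,0.2],"turn": [0.3,0,0],"grip": 0.8}
    - {"travel": [0,0,0.1],"turn": [0,0,0],"grip": 0.8}
    - {"travel": [0,0,0],"turn": [0,0,0],"grip": 0.8}
    - {"travel": [0,0,0],"turn": [0,0,0],"grip": 0.8}

```text
t: 18.12
tcp_pos: [0.4748, 0.086, 0.0916]
ee_rot: [-2.476, -1.931, -0.003]
contact_force: [-1.2, -0.5, 2.8]
finger_gap: 0.424
```

```bash
python3 st.py; python3 arc.py
```

```text
t 18.12 p [474.7615  86.0248  91.5552] yaw 75.92 tilt [0.0381 0.1565] F [-1.2271 -0.5048  2.8379] T [-0.1328  0.0023  0.0381] gap 0.424
arm angle(deg from start) 0.434485096962419 rad 0.007583195492841025 radius 159.0567375493945
```

Request:
servo_tool:
  targets:
    - {"travel": [0.3,0.0,0],"turn": [0,0,1.1],"grip": 0.8}
    - {"travel": [0.6,0.01,0],"turn": [0,0,2.2],"grip": 0.8}
    - {"travel": [0.6,0.01,0],"turn": [0,0,2.2],"grip": 0.8}
    - {"travel": [0.6,0.01,0],"turn": [0,0,2.2],"grip": 0.8}

```text
t: 18.45
tcp_pos: [0.4812, 0.1055, 0.0916]
ee_rot: [-2.603, -1.757, -0.002]
contact_force: [0.5, 1.5, -0.8]
finger_gap: 0.43
```

```bash
python3 st.py; python3 arc.py
```

```text
t 18.45 p [481.2339 105.5443  91.5563] yaw 68.03 tilt [0.0272 0.0828] F [ 0.4988  1.5257 -0.784 ] T [ 0.1949 -0.3172  0.454 ] gap 0.43
arm angle(deg from start) 7.848008430058485 rad 0.13697358682879168 radius 159.03385981914923
```

Works smoothly with low force. I continue.

Request:
servo_tool:
  targets:
    - {"travel": [0.6,0.01,0],"turn": [0,0,2.2],"grip": 0.8}
    - {"travel": [0.6,0.01,0],"turn": [0,0,2.2],"grip": 0.8}
    - {"travel": [0.6,0.01,0],"turn": [0,0,2.2],"grip": 0.8}
    - {"travel": [0.6,0.01,0],"turn": [0,0,2.2],"grip": 0.8}
    - {"travel": [0.6,0.01,0],"turn": [0,0,2.2],"grip": 0.8}
    - {"travel": [0.6,0.01,0],"turn": [0,0,2.2],"grip": 0.8}
    - {"travel": [0.6,0.01,0],"turn": [0,0,2.2],"grip": 0.8}

```text
t: 19.03
tcp_pos: [0.5034, 0.1436, 0.0916]
ee_rot: [2.821, 1.381, 0.002]
contact_force: [0.7, -0.6, 0.2]
finger_gap: 0.429
```

```bash
python3 st.py; python3 arc.py
```

```text
t 19.03 p [503.4209 143.6344  91.5702] yaw 52.16 tilt [ 0.1008 -0.0148] F [ 0.6705 -0.5981  0.1993] T [ 0.0107 -0.2731  0.2488] gap 0.429
arm angle(deg from start) 23.790528749164082 rad 0.4152230574632814 radius 158.83113352246966
```

Request:
servo_tool:
  targets:
    - {"travel": [0.6,0.01,0],"turn": [0,0,2.2],"grip": 0.8}
    - {"travel": [0.6,0.01,0],"turn": [0,0,2.2],"grip": 0.8}
    - {"travel": [0.6,0.01,0],"turn": [0,0,2.2],"grip": 0.8}
    - {"travel": [0.4,0,0],"turn": [0,0,1.5],"grip": 0.8}
    - {"travel": [0.3,0,0],"turn": [0,0,1],"grip": 0.8}

```text
t: 19.45
tcp_pos: [0.5216, 0.1631, 0.0916]
ee_rot: [2.924, 1.143, 0.003]
contact_force: [-0.5, -1.3, 2.0]
finger_gap: 0.425
```

```bash
python3 st.py; python3 arc.py
```

```text
t 19.45 p [521.6074 163.0903  91.5848] yaw 42.7 tilt [ 0.1376 -0.0931] F [-0.5069 -1.2897  1.9577] T [-0.1455 -0.0674  0.0452] gap 0.425
arm angle(deg from start) 33.413458929465804 rad 0.583174872799078 radius 158.67879798256547
```

Request:
servo_tool:
  targets:
    - {"travel": [0.3,0,0],"turn": [0,0,1],"grip": 0.8}
    - {"travel": [0.2,0,0],"turn": [0,0,0.4],"grip": 0.8}
    - {"travel": [0.2,0,0],"turn": [0,0,0],"grip": 0.8}

```text
t: 19.7
tcp_pos: [0.5241, 0.1652, 0.0914]
ee_rot: [2.935, 1.105, -0.011]
contact_force: [-6.1, -6.9, 5.6]
finger_gap: 0.425
```

```bash
python3 st.py; python3 arc.py
```

```text
t 19.7 p [524.0958 165.1914  91.377 ] yaw 41.24 tilt [-0.2652 -0.4282] F [-6.0512 -6.9445  5.6362] T [-0.8567  0.6049  0.0044] gap 0.425
arm angle(deg from start) 34.58930122282763 rad 0.6036971923024429 radius 158.5831700489665
```

Request:
servo_tool:
  targets:
    - {"travel": [0.1,0,0],"turn": [0,0,0],"grip": 0.8}
    - {"travel": [0,0,0],"turn": [0,0,0],"grip": 0.45}
    - {"travel": [0,0,0],"turn": [0,0,0],"grip": 0.2}
    - {"travel": [0,0,0],"turn": [0,0,0],"grip": 0}
    - {"travel": [0,0,0],"turn": [0,0,0],"grip": 0}
    - {"travel": [0,0,0],"turn": [0,0,0],"grip": 0}

```text
t: 20.2
tcp_pos: [0.5242, 0.1652, 0.0911]
ee_rot: [2.936, 1.103, -0.014]
contact_force: [0.7, -0.3, 0.0]
finger_gap: 0.735
```

```bash
python3 st.py; python3 arc.py
```

```text
t 20.2 p [524.2067 165.2426  91.0754] yaw 41.18 tilt [-0.3622 -0.4575] F [ 0.6771 -0.281   0.0037] T [ 0.0365 -0.1138 -0.0025] gap 0.735
arm angle(deg from start) 34.63162499443706 rad 0.6044358814688896 radius 158.54857358381764
```

Released; rising straight up and looking.

Request:
servo_tool:
  targets:
    - {"travel": [0,0,-1],"turn": [0,0,0],"grip": 0}
    - {"travel": [0,0,-2.5],"turn": [0,0,0],"grip": 0}
    - {"travel": [0,0,-3],"turn": [0,0,0],"grip": 0}
    - {"travel": [0,0,-3],"turn": [0,0,0],"grip": 0}
    - {"travel": [0,0,-1],"turn": [0,0,0],"grip": 0}
    - {"travel": [0,0,0],"turn": [0,0,0],"grip": 0}

```text
t: 20.7
tcp_pos: [0.5236, 0.1664, 0.2019]
ee_rot: [2.937, 1.104, -0.019]
contact_force: [0.1, -0.8, -0.4]
finger_gap: 1.0
```

```bash
python3 st.py; python3 - <<'E'
from m import *
p,d,i=cap('wrist','w11.png');w=cloud(load('wrist'))
m=(w[...,2]>.112)&(w[...,2]<.123)&(w[...,0]>.4)&(w[...,0]<.58)&(w[...,1]>.08)&~red(p)
k,l,s,cc=cv2.connectedComponentsWithStats(m.astype(np.uint8))
P=np.array([628.7,46.0])
for i in range(1,k):
    if s[i,4]>100:
        Q=w[l==i];r=rect(Q);dd=np.array(r[0])-P;print('rol',cc[i],s[i,4],r,np.median(Q[:,2]),'ang',np.radians(165.86-np.degrees(np.arctan2(dd[1],dd[0]))),np.hypot(*dd))
p,d,i=cap('scene','scene11.png')
p,d,i=cap('top','top11.png')
E
```

```text
t 20.7 p [523.6082 166.352  201.8564] yaw 41.19 tilt [-0.587 -0.449] F [ 0.1285 -0.8214 -0.3629] T [-0.0455 -0.1636 -0.0228] gap 1.0
rol [280.44   218.0605] 2034 ((523.5855102539062, 165.84237670898438), (39.05309295654297, 38.88359069824219), 6.115277290344238) 0.11780844252274082 ang 0.6039851321935987 159.40906878167183
```

View pics/scene11.png

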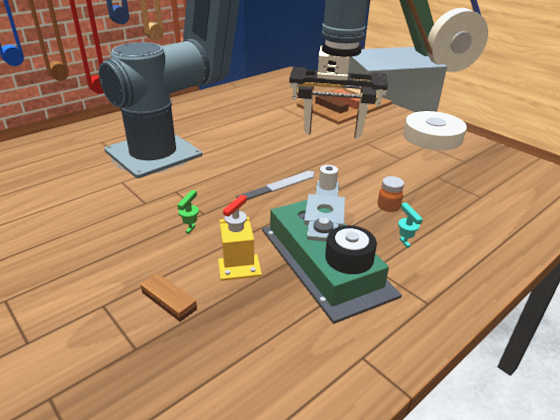

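View pics/w11.png

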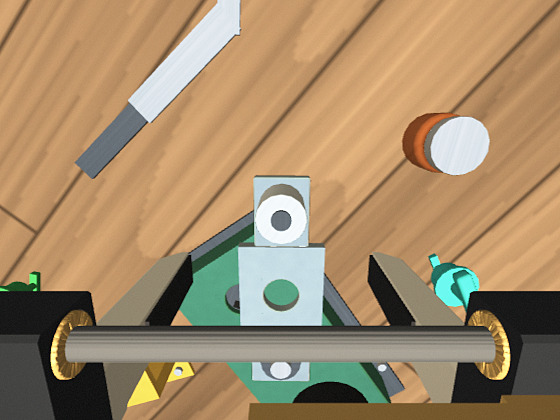

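The roller sits at wrist pixel (280,218) and measures 0.604 rad, against a stop at 0.6. The pin is parked in the bracket at scene (235,215), the bystanders have not moved, and the gripper is clear.

```bash
python3 -c "
from cell import ticket
print(ticket.sign_off())"
```

```text
the job is handed in; nothing more can be done
None
```

The tension arm is free and swung round to its stop, with the locking pin parked in the yellow bracket. I handed the job in at about 20.9 s of the 69 s allowed.

- **Finding the release angle:** I turned the red pin clockwise. Light pulls showed it held at about 25° (7.6 N) and 35° (16.8 N). At about 44° it let go, rising 10 mm under 2.9 N.
- **Parking the pin:** I drew it straight up, slid it into the notch, and lowered it until it met the plate at the expected height, touching down with about 11 N. After letting go, it stood upright behind the lips, handle top 129–130 mm up (130 expected).
- **Swinging the arm:** I gripped the roller and swung it until it met the stop, with about 9 N of resistance. The last wrist picture puts the arm at 0.604 rad against the stated 0.6 rad stop.
- **Other objects:** In the final pictures I saw no sign that the jar, blade blank, handle blocks or look-alike pins had moved. I judged this by eye, not by measurement. The gripper was touching nothing.

**Camera disagreement:** The top camera read about 2–3 mm off the wrist camera. I relied on the wrist camera, which agreed with where the gripper closed on the pin.

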